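# Swap the glaze jar behind the spray cans

## Robot

A 6-joint arm with a two-finger parallel gripper is mounted at the origin on the work surface. World frame = base frame: x ahead of the robot, y to its left, z up, the work surface at z = 0. Lengths are in m, angles in rad, forces in N, time in s.
With the tool pointing down it reaches from about 0.275 to 0.825 m from the base axis. Payload 4.9 kg.
Tool frame: the origin (TCP) lies at the very end of the fingers, on their centre line; the grasp point (between the pads) lies 19 mm behind it; z points along the fingers, x is the direction in which the jaws open and shut, and the axes are right-handed (so a half turn about z gives the same grasp; the last joint's range is limited). The gripper opens to 85 mm and grips with 20 to 120 N. Pads are 22 mm wide; open, the fingers measure 114 mm over their backs; the gripper's body (76 mm by 85 mm) begins 54 mm behind the grasp point. The pads swing forward as they close: fully open they stand 13 mm farther back than shut.
Start: joints at [-1.449, 0.326, -0.193, 1.052, 0, 1.437], TCP at [0.139, -0.532, 0.231] pointing down, gripper open.
Joint ranges: [-2.65, 2.65], [-0.97, 1.79], [-1.3, 1.35], [-1.93, 2.1], [-1.47, 1.37], [-3.14, 3.14]. Speed limits (rad/s): [2.57, 2.57, 3.14, 3.14, 3.14, 3.14].

## Interface

Orientations are given as a unit quaternion [w, x, y, z].
In Python, from cell import robot gives the robot as it stands. The module is installed in compiled form; this text tells all that it offers.
- The arm moves only by the shell command python3 -m pendant 'ROWS' [FORCE]. ROWS is JSON, a list of rows, each an object with "delta_pos": the shift along the tool's x, y, z in cm, a list of three; "roll": the turn about the tool's z in degrees; "jaw": the opening in per cent of the stroke, from 0 (shut) to 100 (fully open). A call has exactly 5 rows; each row is the pose to reach, as a shift and turn from the pose commanded when the call began, along the tool's axes at that moment; what a row does not reach only later rows make up. A row lasts 1/10 s, in which the tool goes at most 50 mm and 8.59 degrees, less where a joint would pass 70% of its speed; a pose out of reach is approached as far as the arm can. A call with a gripper value outside its range is refused whole. The fingers move at their own pace and stop on an object; FORCE is the grip in N (left out, the last holds). Time passes only in rows, so rows that repeat a pose let the fingers close, or fill a call up. It gives the time, the measured TCP pose, the force and the opening at its end, in the units of the state.
- robot.read_state(): the state, without advancing time (a new reading comes with each control period).
- robot.capture(name): name is "side" or "top" or "wrist"; returns a dict with "color" (384x512x3 uint8, blue, green, red), "vertical_fov" (degrees; the focal length in pixels is half the picture's height over the tangent of half this angle, whatever the lens; pixels are square), "cx", "cy" (the principal point, pixels), "rvec" (rotation vector, rad) and "tvec" (3), from world to camera coordinates, as OpenCV has them; the wrist camera has in their place "hand_eye" (4x4, takes a point from camera to tool coordinates, whose origin is the TCP and whose axes are the tool frame's). Camera axes: x right, y down, z forward; pixel columns grow to the right and rows downward; lengths in m; the calibration is good to about 2 mm. A picture is of the moment at which its call begins: read the wrist's pose just before it. There is no depth.
- robot.close_job(): hands the job in, once; it reports no verdict.
The state is a dict: "clock": time; "joints": joint angles; "joint_velocities": joint speeds; "joint_torque": joint torques, N m; "eef_pos": TCP position; "tool_rot": TCP orientation; "ft_force": force on the tool from outside, world axes, zero at the start; "torque": the same for the moment, N m; "width": opening from 0.0 (shut) to 1.0 (fully open).
Only numpy, scipy, OpenCV 4.12 (cv2) and the standard library are available. Lean on these libraries where they do the work, as an engineer would, in place of code of your own. Each camera call takes 0.05 s, during which the arm holds its last target.

## Task

First stand both spray cans, red and blue, from the dark wooden rack on the grey side board, without shifting the yellow-lidded jar behind them; then set the yellow-lidded jar in the middle of the round metal turntable, and after that put the green-lidded jar in the middle of the ringed place that the yellow one has left. Only then put each can back upright on the very ring where it stood at the start. Keep cans and jars upright throughout and do not disturb the brush mug or the tape roll.

Things in the scene. Friction and masses are not known exactly. Their poses are not given: they have to be found in the camera images.
- rack: Fixed dark wooden rack, 150 (x) x 170 (y) mm. Standing surface 10 mm above its origin, rim 6 mm wide with top at 20 mm. White painted rings mark three places, in its frame: x -34, y +35 mm and x -34, y -35 mm (front row, a can on each) and x +20, y 0 mm (jar, behind the cans). Origin: centre of underside, on the table; at yaw 0 x points away from the robot, y to its left.
- red_can: Red spray can with red cap, a cylinder 52 mm in diameter and 160 mm tall, about 0.22 kg, at first on one of the two front rings of the rack. Origin: centre of the underside, z up along its axis.
- blue_can: Blue spray can with blue cap, a cylinder 52 mm in diameter and 160 mm tall, about 0.22 kg, at first on the other front ring of the rack. Origin: centre of the underside, z up along its axis.
- yellow_jar: White glaze jar with a yellow lid and band, a cylinder 54 mm in diameter and 65 mm tall, about 0.18 kg, at first on the rear ring of the rack; the cans in front are so close and tall that the gripper does not fit over it until they are gone. Origin: centre of the underside, z up along its axis.
- green_jar: White glaze jar with a green lid and band, a cylinder 54 mm in diameter and 65 mm tall, about 0.18 kg, at first standing on the table in front of the rack. Origin: centre of the underside, z up along its axis.
- side_board: Fixed flat light grey board, 110 (x) x 180 (y) mm, 12 mm thick, on the table to one side of the rack (left or right): room for both cans side by side along its y. Origin: centre of the underside; top 12 mm above it.
- wheel: Fixed round metal turntable (it does not turn), head 180 mm in diameter with concentric ring lines, on the table on the other side of the rack. Origin: centre of the underside; flat top 60 mm above it.
- brush_mug: Blue ceramic mug, 72 mm in diameter and 85 mm tall, with three brushes standing in it up to 160 mm. A bystander, loose. Origin: centre of the underside.
- tape_roll: Roll of pale tape lying flat, 96 mm outer and 72 mm inner diameter, 24 mm high. A bystander, loose. Origin: centre of the underside.
There are look-alikes about, which are no part of the job. There is more than one size of the red_can; the one meant has the size given above.

How it is judged:
By the outcome, as a careful person would: the job done as asked, in the order asked, and still so for the second after the job is handed in, with the robot touching nothing.
It also fails if it takes over 138 s, if anything falls off the work surface, if the arm or the gripper's body presses on something with over 40 N, if the wrist force passes 120 N, or if a joint passes its speed limit or range.

## Working session

There is one attempt and no reset: what is moved stays moved. The work goes in short steps, Python scripts to look and compute and a shell command to move; the robot and the scene stay as the last step left them, time stands still between calls to the robot, and variables do not carry over. Pictures are saved under pics/ and viewed, and the job is handed in when it is done.

```bash
mkdir -p pics; ls; cat > h.py <<'E'
import numpy as np, cv2
from cell import robot
from scipy.spatial.transform import Rotation as R
def cam(c, st=None):
    H,W=c["color"].shape[:2]
    f=H/2/np.tan(np.radians(c["vertical_fov"])/2)
    K=np.array([[f,0,c["cx"]],[0,f,c["cy"]],[0,0,1]])
    if "rvec" in c:
        Rm=cv2.Rodrigues(np.array(c["rvec"],float))[0]; t=np.array(c["tvec"],float).ravel()
    else:
        q=st["tool_rot"]; T=np.eye(4); T[:3,:3]=R.from_quat([q[1],q[2],q[3],q[0]]).as_matrix(); T[:3,3]=st["eef_pos"]
        M=np.linalg.inv(T@np.array(c["hand_eye"])); Rm=M[:3,:3]; t=M[:3,3]
    return K,Rm,t
def shot(name,fn=None):
    st=robot.read_state(); c=robot.capture(name); 
    if fn: cv2.imwrite("pics/"+fn+".png",c["color"])
    K,Rm,t=cam(c,st); np.savez("pics/"+(fn or name)+".npz",K=K,R=Rm,t=t); return c,K,Rm,t
def load(fn):
    d=np.load("pics/"+fn+".npz"); return d["K"],d["R"],d["t"]
def pix2w(uv,z,cal):
    K,Rm,t=cal; d=Rm.T@np.linalg.inv(K)@np.array([uv[0],uv[1],1.]); o=-Rm.T@t
    return o+d*(z-o[2])/d[2]
def w2pix(p,cal):
    K,Rm,t=cal; q=K@(Rm@np.array(p,float)+t); return q[:2]/q[2]
def crop(fn,x0,y0,x1,y1,s,out):
    im=cv2.imread("pics/"+fn+".png")[y0:y1,x0:x1]
    cv2.imwrite("pics/"+out+".png",cv2.resize(im,None,fx=s,fy=s,interpolation=cv2.INTER_CUBIC))
E
python3 - <<'E'
from h import *
for n in ["side","top","wrist"]:
    c,K,Rm,t=shot(n,n+"0"); print(n,K[0,0],c["cx"],c["cy"],(-Rm.T@t).round(3),Rm[2].round(2), [k for k in c])
print(robot.read_state())
E
```

```text
pics
side 391.22420735800426 253.53644744312305 191.13698431775325 [0.223 0.77  0.501] [ 0.39 -0.79 -0.47] ['color', 'vertical_fov', 'cx', 'cy', 'rvec', 'tvec']
top 440.5673438718534 248.6753860446017 192.76201068620497 [ 0.464 -0.013  0.931] [ 0.13  0.01 -0.99] ['color', 'vertical_fov', 'cx', 'cy', 'rvec', 'tvec']
wrist 276.07862739477684 251.063409524662 189.99303606657267 [ 0.21  -0.514  0.372] [-0.28 -0.07 -0.96] ['color', 'vertical_fov', 'cx', 'cy', 'hand_eye']
{'clock': 0.15, 'joints': array([-1.44918356e+00,  3.26786670e-01, -1.93327353e-01,  1.05201496e+00,
        1.27031819e-06,  1.43660898e+00]), 'joint_velocities': array([-0.00014045, -0.0027686 ,  0.00240676, -0.00069384,  0.00030755,
       -0.00011436]), 'joint_torque': array([ 1.08772754e-03, -4.43701029e+01,  2.62666529e+01,  1.03529950e-02,
       -1.65999936e-04,  1.90884577e-05]), 'eef_pos': array([ 0.13912578, -0.53166388,  0.23068481]), 'tool_rot': array([-4.74563724e-04,  7.91523531e-01, -6.11138327e-01, -4.67740835e-04]), 'ft_force': array([-0.17383922,  0.47199929, -0.30960294]), 'torque': array([-0.00701779, -0.01723362,  0.02167525]), 'width': 1.0038399172973895}
```

View pics/top0.png

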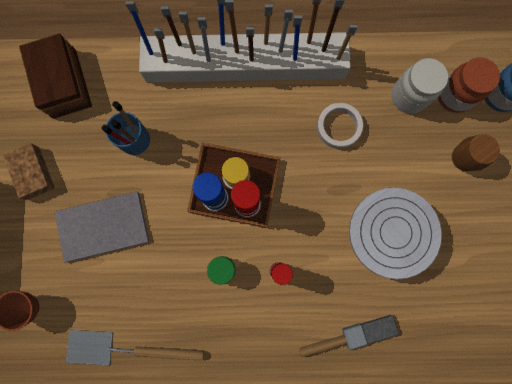

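View pics/side0.png

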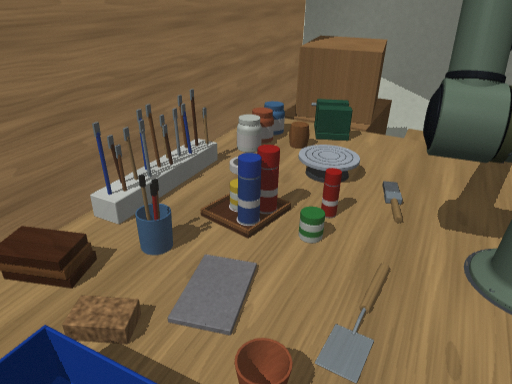

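View pics/wrist0.png

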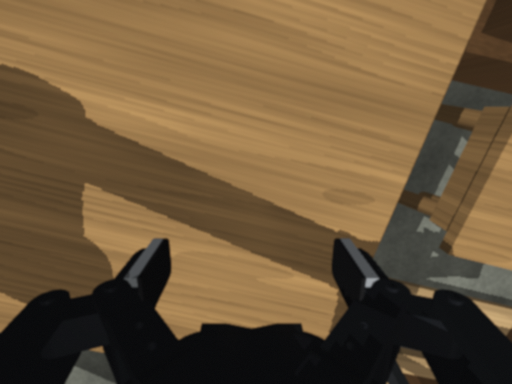

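Top view: the rack is at (235,186), with the blue can's cap at (208,188), the red can's at (245,197) and the yellow jar's lid at (235,172). The green jar is at (221,270). A small look-alike red can stands off the rack at (282,274). The grey board is at (103,227), the turntable at (395,233), the mug at (128,133) and the tape at (340,126). I'll enlarge the rack to check these.

```bash
python3 - <<'E'
from h import *
crop("top0",170,130,310,300,4,"top0_rack")
crop("top0",40,170,170,280,5,"top0_board")
crop("top0",340,180,450,285,5,"top0_wheel")
crop("side0",190,130,350,250,5,"side0_rack")
E
```

```text
(no output)
```

View pics/top0_rack.png

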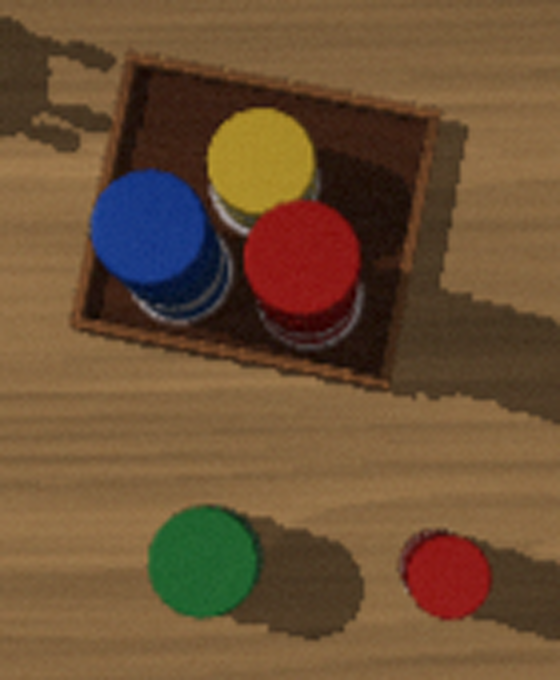

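View pics/top0_board.png

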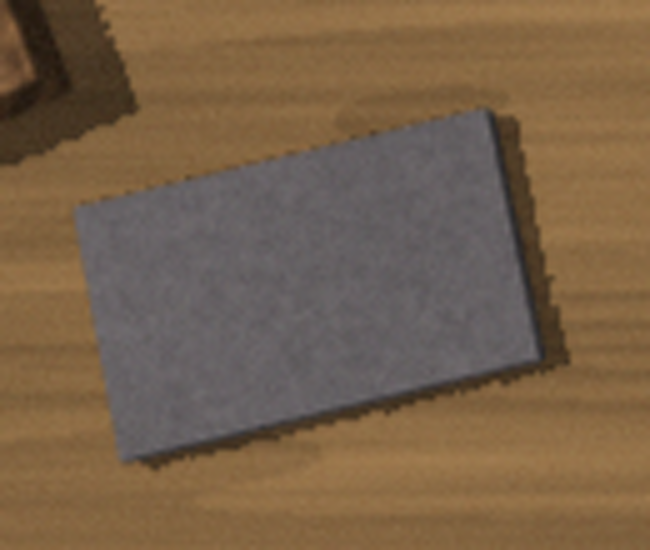

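View pics/top0_wheel.png

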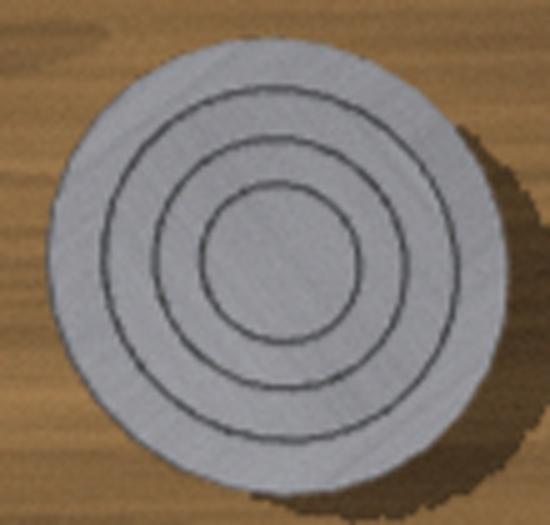

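View pics/side0_rack.png

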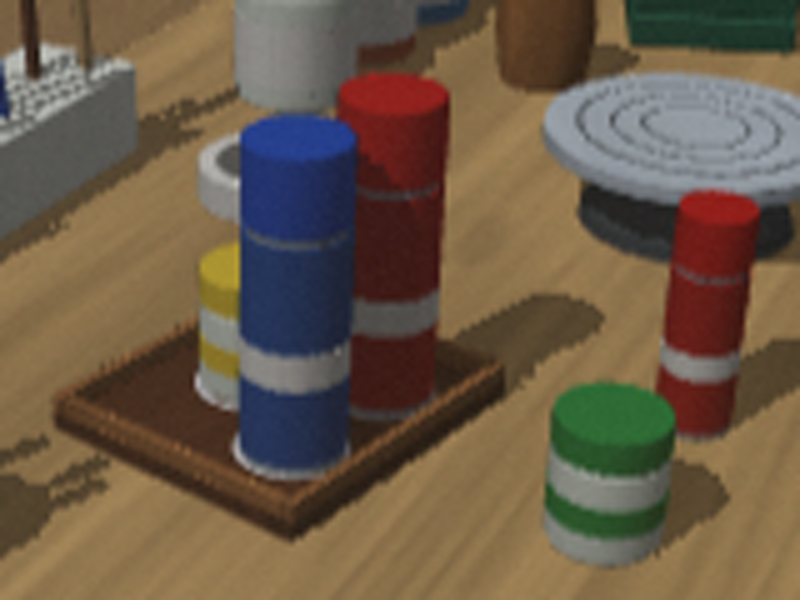

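```bash
cat > m.py <<'E'
from h import *
cal=load("top0")
def P(X,Y,x0,y0,s,z): return pix2w((x0+(X+.5)/s-.5,y0+(Y+.5)/s-.5),z,cal)[:2]
def fit(loc,w):
    loc=np.array(loc);w=np.array(w); a=loc-loc.mean(0); b=w-w.mean(0)
    th=np.arctan2((a[:,0]*b[:,1]-a[:,1]*b[:,0]).sum(),(a*b).sum()); c,s=np.cos(th),np.sin(th)
    M=np.array([[c,-s],[s,c]]); t=w.mean(0)-M@loc.mean(0); return th,M,t,np.linalg.norm((loc@M.T+t)-w,axis=1)
rk=lambda X,Y,z:P(X,Y,170,130,4,z)
rc=[rk(130,55,.02),rk(438,113,.02),rk(388,385,.02),rk(75,326,.02)]
th,M,t,e=fit([[.075,.085],[.075,-.085],[-.075,-.085],[-.075,.085]],rc)
print("rack",np.degrees(th),t,e)
for n,l in [("L",(-.034,.035)),("R",(-.034,-.035)),("J",(.02,0))]: print(n,M@np.array(l)+t)
print("blue",rk(149,227,.17),"red",rk(302,258,.17),"yel",rk(262,162,.075),"grn",rk(204,561,.065))
bd=[P(X,Y,40,170,5,.012) for X,Y in [(78,205),(488,108),(542,360),(124,460)]]
th,M,t,e=fit([[.055,.09],[.055,-.09],[-.055,-.09],[-.055,.09]],bd)
print("board",np.degrees(th),t,e, M@[0,.045]+t,M@[0,-.045]+t)
print("wheel",P(279,263,340,180,5,.06), P(277,266,340,180,5,.06))
E
python3 m.py
```

```text
rack -11.572867123149262 [0.60499179 0.02717392] [0.00237544 0.00327911 0.00296012 0.0032307 ]
L [0.57870449 0.06828326]
R [ 5.64661511e-01 -2.93667549e-04]
J [0.6245852  0.02316164]
blue [0.57859376 0.06802194] red [0.5638673  0.00135105] yel [0.62450246 0.02224956] grn [0.43038712 0.05277977]
board 12.662104866799378 [0.52220774 0.30619261] [0.00159765 0.00201095 0.00125417 0.00165792] [0.5123437  0.35009819] [0.53207179 0.26228702]
wheel [ 0.49833187 -0.29045846] [ 0.49717081 -0.28960825]
```

```bash
python3 -m pendant '[{"delta_pos":[0,0,-1],"roll":-8,"jaw":100},{"delta_pos":[0,0,-2],"roll":-16,"jaw":100},{"delta_pos":[0,0,-3],"roll":-24,"jaw":80},{"delta_pos":[0,0,-4],"roll":-32,"jaw":80},{"delta_pos":[0,0,-4.5],"roll":-40,"jaw":80}]' 40
python3 -m pendant '[{"delta_pos":[0,0,0],"roll":-8,"jaw":80},{"delta_pos":[0,0,0],"roll":-16,"jaw":80},{"delta_pos":[0,0,0],"roll":-24,"jaw":80},{"delta_pos":[0,0,0],"roll":-32,"jaw":80},{"delta_pos":[0,0,0],"roll":-35.35,"jaw":80}]'
cat > s.py <<'E'
from h import *
s=robot.read_state(); q=s["tool_rot"]; m=R.from_quat([q[1],q[2],q[3],q[0]]).as_matrix()
print("t%.2f"%s["clock"],"p",s["eef_pos"].round(4),"yaw %.2f"%np.degrees(np.arctan2(m[1,0],m[0,0])),"z",m[:,2].round(3),"F",s["ft_force"].round(1),"w%.3f"%s["width"])
E
python3 s.py
```

```text
clock: 0.65
eef_pos: [0.1392, -0.5323, 0.2769]
tool_rot: [0.0, 0.954, -0.301, 0.0]
ft_force: [-1.1, -0.7, -0.5]
width: 0.803
clock: 1.15
eef_pos: [0.1391, -0.5319, 0.2759]
tool_rot: [-0.0, 1.0, 0.002, -0.0]
ft_force: [0.4, 0.1, -0.1]
width: 0.797
t1.15 p [ 0.1391 -0.5319  0.2759] yaw 0.22 z [-0.     0.001 -1.   ] F [ 0.4  0.1 -0.1] w0.797
```

```bash

python3 -m pendant '[{"delta_pos":[2.9,-4,0],"roll":0,"jaw":80},{"delta_pos":[5.8,-8,0],"roll":0,"jaw":80},{"delta_pos":[8.7,-12,0],"roll":0,"jaw":80},{"delta_pos":[11.6,-16,0],"roll":0,"jaw":80},{"delta_pos":[14.5,-20,0],"roll":0,"jaw":80}]'
python3 -m pendant '[{"delta_pos":[2.9,-4,0],"roll":0,"jaw":80},{"delta_pos":[5.8,-8,0],"roll":0,"jaw":80},{"delta_pos":[8.7,-12,0],"roll":0,"jaw":80},{"delta_pos":[11.6,-16,0],"roll":0,"jaw":80},{"delta_pos":[14.5,-20,0],"roll":0,"jaw":80}]'
python3 -m pendant '[{"delta_pos":[2.9,-4,0],"roll":0,"jaw":80},{"delta_pos":[5.8,-8,0],"roll":0,"jaw":80},{"delta_pos":[8.7,-12,0],"roll":0,"jaw":80},{"delta_pos":[12.6,-16,0],"roll":0,"jaw":80},{"delta_pos":[15,-18,0],"roll":0,"jaw":80}]'
python3 s.py
python3 - <<'E'
from h import *
shot("wrist","wrist1")
cal=load("wrist1")
for n,p in dict(blue=(.5786,.0682,.17),red=(.5643,.0005,.17),yel=(.6245,.0225,.075)).items(): print(n,w2pix(p,cal).round(1))
E
```

```text
clock: 1.65
eef_pos: [0.2848, -0.3303, 0.2761]
tool_rot: [-0.0, 1.0, -0.0, 0.0]
ft_force: [1.0, 0.3, 0.8]
width: 0.799
clock: 2.15
eef_pos: [0.4299, -0.1302, 0.2763]
tool_rot: [0.0, 1.0, 0.0, 0.0]
ft_force: [0.8, -0.0, -0.0]
width: 0.798
clock: 2.65
eef_pos: [0.5802, 0.0508, 0.2759]
tool_rot: [-0.0, 1.0, 0.001, -0.0]
ft_force: [0.5, -0.3, 0.2]
width: 0.799
t2.65 p [0.5802 0.0508 0.2759] yaw 0.15 z [-0.  0. -1.] F [ 0.5 -0.3  0.2] w0.799
blue [250.4 170.5]
red [235.9 237.5]
yel [286.1 188.6]
```

View pics/wrist1.png

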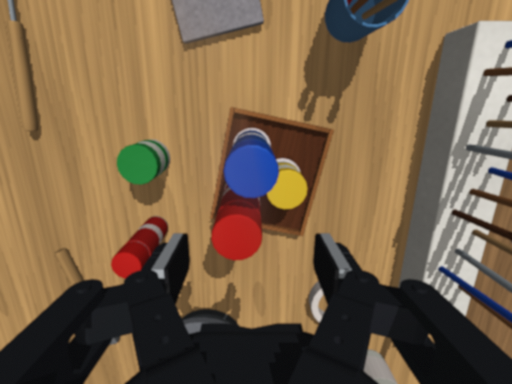

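```bash
python3 - <<'E'
from h import *
crop("wrist1",180,90,350,280,4,"wrist1c")
E
```

```text
(no output)
```

View pics/wrist1c.png

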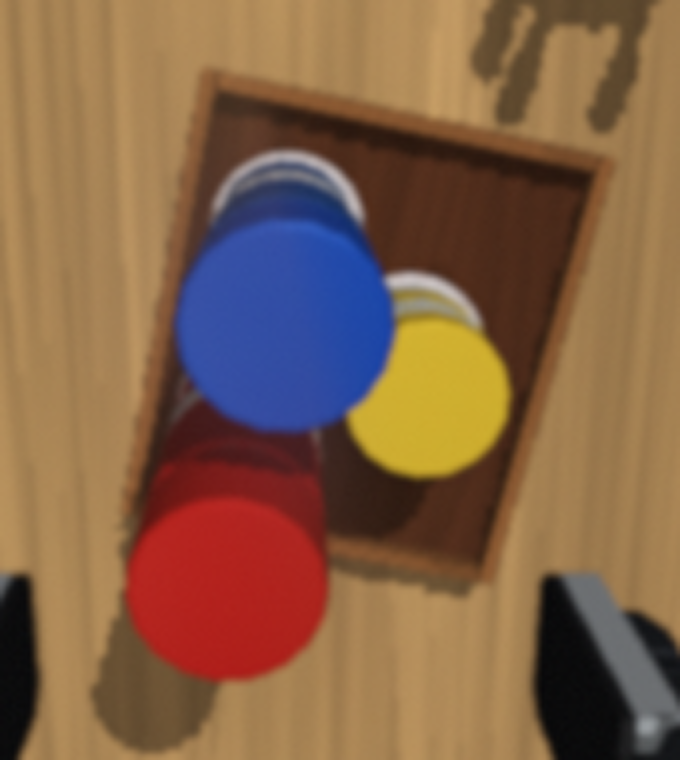

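```bash

python3 -m pendant '[{"delta_pos":[-0.1,-0.9,2],"roll":0,"jaw":80},{"delta_pos":[-0.1,-1.72,5],"roll":0,"jaw":80},{"delta_pos":[-0.1,-1.72,7],"roll":0,"jaw":80},{"delta_pos":[-0.1,-1.72,9],"roll":0,"jaw":80},{"delta_pos":[-0.1,-1.72,9],"roll":0,"jaw":80}]'
python3 s.py
python3 -m pendant '[{"delta_pos":[0,0,1.5],"roll":0,"jaw":80},{"delta_pos":[0,0,3],"roll":0,"jaw":80},{"delta_pos":[0,0,4.5],"roll":0,"jaw":80},{"delta_pos":[0,0,6.1],"roll":0,"jaw":80},{"delta_pos":[0,0,6.1],"roll":0,"jaw":80}]'
python3 s.py
python3 -m pendant '[{"delta_pos":[0,0,0],"roll":0,"jaw":65},{"delta_pos":[0,0,0],"roll":0,"jaw":60},{"delta_pos":[0,0,0],"roll":0,"jaw":50},{"delta_pos":[0,0,0],"roll":0,"jaw":45},{"delta_pos":[0,0,0],"roll":0,"jaw":45}]' 40
python3 s.py
```

```text
clock: 3.2
eef_pos: [0.5756, 0.065, 0.1832]
tool_rot: [-0.0, 1.0, 0.0, -0.003]
ft_force: [-0.3, -0.1, 0.1]
width: 0.795
t3.20 p [0.5756 0.065  0.1832] yaw 0.01 z [-0.006  0.    -1.   ] F [-0.3 -0.1  0.1] w0.795
clock: 3.7
eef_pos: [0.5769, 0.0649, 0.1243]
tool_rot: [-0.0, 1.0, -0.0, -0.001]
ft_force: [0.4, -0.6, -0.5]
width: 0.799
t3.70 p [0.5769 0.0649 0.1243] yaw -0.01 z [-0.003  0.    -1.   ] F [ 0.4 -0.6 -0.5] w0.799
clock: 4.2
eef_pos: [0.5791, 0.0651, 0.1267]
tool_rot: [0.0, 1.0, 0.0, 0.001]
ft_force: [0.3, -0.6, 6.2]
width: 0.597
t4.20 p [0.5791 0.0651 0.1267] yaw 0.01 z [ 0.002 -0.    -1.   ] F [ 0.3 -0.6  6.2] w0.597
```

```bash

python3 -m pendant '[{"delta_pos":[0,0,-0.5],"roll":0,"jaw":45},{"delta_pos":[0,0,-2],"roll":0,"jaw":45},{"delta_pos":[0,0,-4],"roll":0,"jaw":45},{"delta_pos":[0,0,-6],"roll":0,"jaw":45},{"delta_pos":[0,0,-6.5],"roll":0,"jaw":45}]'
python3 s.py
python3 -m pendant '[{"delta_pos":[-0.2,-1,0],"roll":0,"jaw":45},{"delta_pos":[-0.9,-3.5,0],"roll":0,"jaw":45},{"delta_pos":[-1.7,-7,0],"roll":0,"jaw":45},{"delta_pos":[-2.6,-11,0],"roll":0,"jaw":45},{"delta_pos":[-3.5,-15,0],"roll":0,"jaw":45}]'
python3 s.py
python3 -m pendant '[{"delta_pos":[-0.8,-3.5,0],"roll":0,"jaw":45},{"delta_pos":[-1.6,-7,0],"roll":0,"jaw":45},{"delta_pos":[-2.4,-10,0],"roll":0,"jaw":45},{"delta_pos":[-2.9,-12.3,0],"roll":0,"jaw":45},{"delta_pos":[-3.2,-13.2,0],"roll":0,"jaw":45}]'
python3 s.py
python3 - <<'E'
from h import *
shot("side","side1");shot("top","top1")
E
```

```text
clock: 4.7
eef_pos: [0.5791, 0.0652, 0.1923]
tool_rot: [-0.0, 1.0, 0.0, 0.001]
ft_force: [0.1, -1.1, -2.6]
width: 0.604
t4.70 p [0.5791 0.0652 0.1923] yaw 0.01 z [ 0.003  0.    -1.   ] F [ 0.1 -1.1 -2.6] w0.604
clock: 5.2
eef_pos: [0.5414, 0.2167, 0.1886]
tool_rot: [0.0, 1.0, -0.0, -0.001]
ft_force: [1.3, 0.7, -2.1]
width: 0.599
t5.20 p [0.5414 0.2167 0.1886] yaw -0.02 z [-0.003 -0.    -1.   ] F [ 1.3  0.7 -2.1] w0.599
clock: 5.7
eef_pos: [0.509, 0.3494, 0.1885]
tool_rot: [0.0, 1.0, 0.002, -0.001]
ft_force: [-0.4, 0.1, -2.8]
width: 0.598
t5.70 p [0.509  0.3494 0.1885] yaw 0.19 z [-0.003 -0.    -1.   ] F [-0.4  0.1 -2.8] w0.598
```

View pics/side1.png

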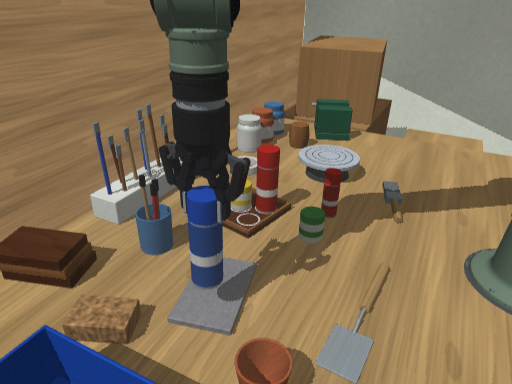

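View pics/top1.png

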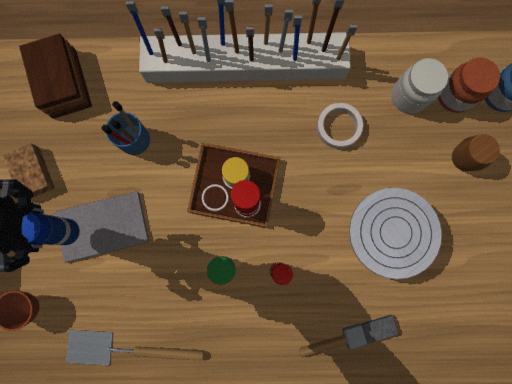

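```bash

python3 -m pendant '[{"delta_pos":[0.2,0.2,1],"roll":0,"jaw":45},{"delta_pos":[0.3,0.3,2.5],"roll":0,"jaw":45},{"delta_pos":[0.3,0.3,4],"roll":0,"jaw":45},{"delta_pos":[0.3,0.3,5],"roll":0,"jaw":45},{"delta_pos":[0.3,0.3,5.5],"roll":0,"jaw":45}]'
python3 s.py
python3 -m pendant '[{"delta_pos":[0,0,0.1],"roll":0,"jaw":45},{"delta_pos":[0,0,0.2],"roll":0,"jaw":45},{"delta_pos":[0,0,0.3],"roll":0,"jaw":45},{"delta_pos":[0,0,0.4],"roll":0,"jaw":45},{"delta_pos":[0,0,0.4],"roll":0,"jaw":45}]'
python3 s.py
```

```text
clock: 6.3
eef_pos: [0.5137, 0.3425, 0.1336]
tool_rot: [0.001, 1.0, -0.001, -0.001]
ft_force: [0.5, 0.6, -2.3]
width: 0.599
t6.30 p [0.5137 0.3425 0.1336] yaw -0.09 z [-0.002 -0.001 -1.   ] F [ 0.5  0.6 -2.3] w0.599
clock: 6.8
eef_pos: [0.5142, 0.3443, 0.1315]
tool_rot: [-0.0, 1.0, 0.0, 0.0]
ft_force: [-0.2, -0.5, -2.1]
width: 0.601
t6.80 p [0.5142 0.3443 0.1315] yaw 0.01 z [ 0.  0. -1.] F [-0.2 -0.5 -2.1] w0.601
```

```bash

python3 -m pendant '[{"delta_pos":[0,0,0.1],"roll":0,"jaw":45},{"delta_pos":[0,0,0.15],"roll":0,"jaw":45},{"delta_pos":[0,0,0.2],"roll":0,"jaw":45},{"delta_pos":[0,0,0.25],"roll":0,"jaw":45},{"delta_pos":[0,0,0.25],"roll":0,"jaw":45}]'
python3 s.py
python3 -m pendant '[{"delta_pos":[0,0,0.05],"roll":0,"jaw":45},{"delta_pos":[0,0,0.1],"roll":0,"jaw":45},{"delta_pos":[0,0,0.15],"roll":0,"jaw":45},{"delta_pos":[0,0,0.15],"roll":0,"jaw":45},{"delta_pos":[0,0,0.15],"roll":0,"jaw":45}]'
python3 s.py
```

```text
clock: 7.3
eef_pos: [0.5141, 0.3441, 0.1287]
tool_rot: [-0.0, 1.0, 0.0, -0.0]
ft_force: [0.3, 0.2, -2.0]
width: 0.598
t7.30 p [0.5141 0.3441 0.1287] yaw 0.01 z [-0.  0. -1.] F [ 0.3  0.2 -2. ] w0.598
clock: 7.8
eef_pos: [0.5142, 0.3443, 0.1286]
tool_rot: [-0.0, 1.0, 0.0, 0.0]
ft_force: [-1.0, -0.8, 8.0]
width: 0.6
t7.80 p [0.5142 0.3443 0.1286] yaw 0.01 z [ 0.001  0.001 -1.   ] F [-1.  -0.8  8. ] w0.600
```

```bash

python3 -m pendant '[{"delta_pos":[0,0,0],"roll":0,"jaw":65},{"delta_pos":[0,0,0],"roll":0,"jaw":72},{"delta_pos":[0,0,0],"roll":0,"jaw":80},{"delta_pos":[0,0,0],"roll":0,"jaw":80},{"delta_pos":[0,0,0],"roll":0,"jaw":80}]'
python3 -m pendant '[{"delta_pos":[0,0,-1],"roll":0,"jaw":80},{"delta_pos":[0,0,-3],"roll":0,"jaw":80},{"delta_pos":[0,0,-5.5],"roll":0,"jaw":80},{"delta_pos":[0,0,-8],"roll":0,"jaw":80},{"delta_pos":[0,0,-9],"roll":0,"jaw":80}]'
python3 s.py
python3 - <<'E'
from h import *
shot("wrist","wrist2")
cal=load("wrist2"); print(w2pix((.514,.347,.172),cal))
crop("wrist2",140,60,360,260,3,"wrist2c")
E
```

```text
clock: 8.3
eef_pos: [0.5141, 0.3441, 0.1271]
tool_rot: [0.0, 1.0, 0.0, -0.0]
ft_force: [0.7, -0.6, -0.5]
width: 0.8
clock: 8.8
eef_pos: [0.5154, 0.3448, 0.2207]
tool_rot: [-0.001, 1.0, 0.0, 0.002]
ft_force: [0.3, 0.2, -0.7]
width: 0.8
t8.80 p [0.5154 0.3448 0.2207] yaw 0.01 z [ 0.004  0.002 -1.   ] F [ 0.3  0.2 -0.7] w0.800
[250.17628124 208.28242017]
```

View pics/wrist2c.png

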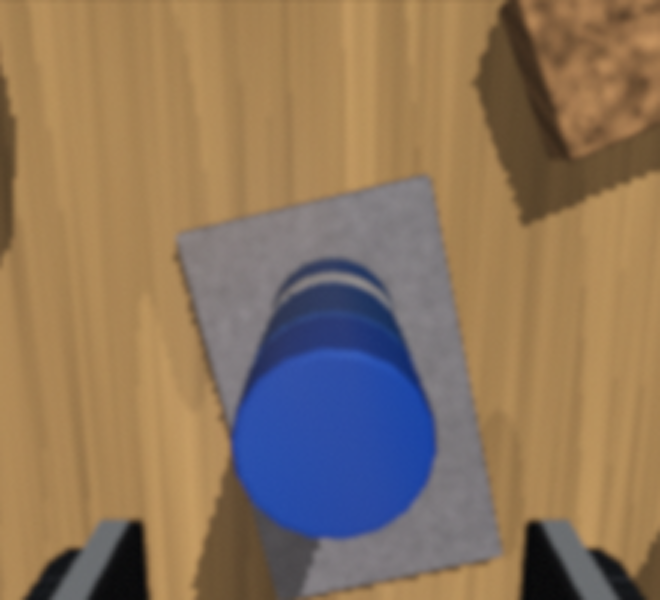

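```bash

python3 -m pendant '[{"delta_pos":[0.7,4.5,0],"roll":0,"jaw":80},{"delta_pos":[1.3,9,0],"roll":0,"jaw":80},{"delta_pos":[2,13.5,0],"roll":0,"jaw":80},{"delta_pos":[2.6,18,0],"roll":0,"jaw":80},{"delta_pos":[3.2,22.5,0],"roll":0,"jaw":80}]'
python3 -m pendant '[{"delta_pos":[0.6,4.5,0],"roll":0,"jaw":80},{"delta_pos":[1.2,8.5,0],"roll":0,"jaw":80},{"delta_pos":[1.8,11.9,0],"roll":0,"jaw":80},{"delta_pos":[1.8,11.9,0],"roll":0,"jaw":80},{"delta_pos":[1.8,11.9,0],"roll":0,"jaw":80}]'
python3 s.py
```

```text
clock: 9.35
eef_pos: [0.5456, 0.1174, 0.2164]
tool_rot: [0.0, 1.0, 0.0, -0.001]
ft_force: [0.3, 0.2, -1.0]
width: 0.801
clock: 9.85
eef_pos: [0.5636, -0.0004, 0.2164]
tool_rot: [-0.0, 1.0, -0.001, -0.001]
ft_force: [-0.2, -0.0, 0.3]
width: 0.8
t9.85 p [ 5.636e-01 -4.000e-04  2.164e-01] yaw -0.10 z [-0.001  0.001 -1.   ] F [-0.2 -0.   0.3] w0.800
```

```bash

python3 -m pendant '[{"delta_pos":[0.1,-0.1,1.5],"roll":0,"jaw":80},{"delta_pos":[0.1,-0.1,3.5],"roll":0,"jaw":80},{"delta_pos":[0.1,-0.1,5.5],"roll":0,"jaw":80},{"delta_pos":[0.1,-0.1,7.5],"roll":0,"jaw":80},{"delta_pos":[0.1,-0.1,9],"roll":0,"jaw":80}]'
python3 -m pendant '[{"delta_pos":[0,0,0],"roll":0,"jaw":80},{"delta_pos":[0,0,0],"roll":0,"jaw":60},{"delta_pos":[0,0,0],"roll":0,"jaw":50},{"delta_pos":[0,0,0],"roll":0,"jaw":45},{"delta_pos":[0,0,0],"roll":0,"jaw":45}]' 40
python3 s.py
python3 -m pendant '[{"delta_pos":[0,0,-0.5],"roll":0,"jaw":45},{"delta_pos":[0,0,-2],"roll":0,"jaw":45},{"delta_pos":[0,0,-4],"roll":0,"jaw":45},{"delta_pos":[0,0,-6],"roll":0,"jaw":45},{"delta_pos":[0,0,-6.5],"roll":0,"jaw":45}]'
python3 s.py
```

```text
clock: 10.35
eef_pos: [0.5639, 0.003, 0.1256]
tool_rot: [-0.0, 1.0, 0.001, -0.001]
ft_force: [0.1, -0.3, -1.3]
width: 0.798
clock: 10.85
eef_pos: [0.5653, 0.0012, 0.1278]
tool_rot: [0.0, 1.0, 0.0, 0.0]
ft_force: [0.7, -0.0, -0.9]
width: 0.596
t10.85 p [0.5653 0.0012 0.1278] yaw 0.01 z [ 0.001 -0.    -1.   ] F [ 0.7 -0.  -0.9] w0.596
clock: 11.35
eef_pos: [0.5666, 0.0009, 0.1949]
tool_rot: [0.0, 1.0, -0.0, 0.002]
ft_force: [-0.1, -0.1, -2.5]
width: 0.595
t11.35 p [0.5666 0.0009 0.1949] yaw -0.00 z [ 0.004 -0.001 -1.   ] F [-0.1 -0.1 -2.5] w0.595
```

```bash

python3 -m pendant '[{"delta_pos":[-0.1,-1,0],"roll":0,"jaw":45},{"delta_pos":[-0.5,-4,0],"roll":0,"jaw":45},{"delta_pos":[-1,-7.5,0],"roll":0,"jaw":45},{"delta_pos":[-1.5,-11,0],"roll":0,"jaw":45},{"delta_pos":[-2,-14.5,0],"roll":0,"jaw":45}]'
python3 -m pendant '[{"delta_pos":[-0.4,-3.5,0],"roll":0,"jaw":45},{"delta_pos":[-0.9,-7,0],"roll":0,"jaw":45},{"delta_pos":[-1.2,-10,0],"roll":0,"jaw":45},{"delta_pos":[-1.4,-11.4,0],"roll":0,"jaw":45},{"delta_pos":[-1.4,-11.4,0],"roll":0,"jaw":45}]'
python3 -m pendant '[{"delta_pos":[0,0,1],"roll":0,"jaw":45},{"delta_pos":[0,0,2.5],"roll":0,"jaw":45},{"delta_pos":[0,0,4],"roll":0,"jaw":45},{"delta_pos":[0,0,5],"roll":0,"jaw":45},{"delta_pos":[0,0,5.5],"roll":0,"jaw":45}]'
python3 s.py

```

```text
clock: 11.85
eef_pos: [0.5437, 0.1478, 0.1909]
tool_rot: [-0.0, 1.0, -0.0, -0.001]
ft_force: [0.5, -0.5, -1.9]
width: 0.594
clock: 12.35
eef_pos: [0.5298, 0.2619, 0.1911]
tool_rot: [0.0, 1.0, 0.002, -0.001]
ft_force: [-0.4, -1.1, -2.1]
width: 0.596
clock: 12.85
eef_pos: [0.5304, 0.2587, 0.1356]
tool_rot: [0.001, 1.0, -0.001, -0.001]
ft_force: [-0.1, 0.2, -2.7]
width: 0.599
t12.85 p [0.5304 0.2587 0.1356] yaw -0.09 z [-0.002 -0.001 -1.   ] F [-0.1  0.2 -2.7] w0.599
```

```bash

python3 -m pendant '[{"delta_pos":[0,0,0.2],"roll":0,"jaw":45},{"delta_pos":[0,0,0.3],"roll":0,"jaw":45},{"delta_pos":[0,0,0.4],"roll":0,"jaw":45},{"delta_pos":[0,0,0.5],"roll":0,"jaw":45},{"delta_pos":[0,0,0.5],"roll":0,"jaw":45}]'
python3 s.py
python3 -m pendant '[{"delta_pos":[0,0,0.05],"roll":0,"jaw":45},{"delta_pos":[0,0,0.1],"roll":0,"jaw":45},{"delta_pos":[0,0,0.15],"roll":0,"jaw":45},{"delta_pos":[0,0,0.15],"roll":0,"jaw":45},{"delta_pos":[0,0,0.15],"roll":0,"jaw":45}]'
python3 s.py
```

```text
clock: 13.35
eef_pos: [0.5312, 0.2602, 0.1325]
tool_rot: [-0.0, 1.0, 0.0, 0.0]
ft_force: [0.4, -0.1, -1.8]
width: 0.597
t13.35 p [0.5312 0.2602 0.1325] yaw 0.01 z [ 0.  0. -1.] F [ 0.4 -0.1 -1.8] w0.597
clock: 13.85
eef_pos: [0.5311, 0.2601, 0.1308]
tool_rot: [-0.0, 1.0, 0.0, 0.0]
ft_force: [-0.5, 0.0, -2.5]
width: 0.601
t13.85 p [0.5311 0.2601 0.1308] yaw 0.01 z [ 0.  0. -1.] F [-0.5  0.  -2.5] w0.601
```

```bash

python3 -m pendant '[{"delta_pos":[0,0,0.05],"roll":0,"jaw":45},{"delta_pos":[0,0,0.1],"roll":0,"jaw":45},{"delta_pos":[0,0,0.2],"roll":0,"jaw":45},{"delta_pos":[0,0,0.25],"roll":0,"jaw":45},{"delta_pos":[0,0,0.25],"roll":0,"jaw":45}]'
python3 s.py
```

```text
clock: 14.35
eef_pos: [0.5313, 0.2602, 0.1297]
tool_rot: [-0.0, 1.0, 0.0, 0.0]
ft_force: [-2.6, -0.2, 7.3]
width: 0.598
t14.35 p [0.5313 0.2602 0.1297] yaw 0.01 z [ 0.001  0.    -1.   ] F [-2.6 -0.2  7.3] w0.598
```

```bash

python3 -m pendant '[{"delta_pos":[0,0,0],"roll":0,"jaw":65},{"delta_pos":[0,0,0],"roll":0,"jaw":72},{"delta_pos":[0,0,0],"roll":0,"jaw":80},{"delta_pos":[0,0,0],"roll":0,"jaw":80},{"delta_pos":[0,0,0],"roll":0,"jaw":80}]'
python3 -m pendant '[{"delta_pos":[0,0,-1],"roll":0,"jaw":80},{"delta_pos":[0,0,-3],"roll":0,"jaw":80},{"delta_pos":[0,0,-5.5],"roll":0,"jaw":80},{"delta_pos":[0,0,-8],"roll":0,"jaw":80},{"delta_pos":[0,0,-10],"roll":0,"jaw":80}]'
python3 -m pendant '[{"delta_pos":[2,4.5,0],"roll":0,"jaw":80},{"delta_pos":[4,9,0],"roll":0,"jaw":80},{"delta_pos":[6,13.5,0],"roll":0,"jaw":80},{"delta_pos":[8,18,0],"roll":0,"jaw":80},{"delta_pos":[9.5,21,0],"roll":0,"jaw":80}]'
python3 s.py
python3 - <<'E'
from h import *
shot("wrist","wrist3"); shot("top","top3")
cal=load("wrist3"); print(w2pix((.6245,.0225,.075),cal))
crop("top3",0,130,300,300,2.6,"top3c")
E
```

```text
clock: 14.85
eef_pos: [0.5311, 0.2601, 0.1281]
tool_rot: [0.0, 1.0, 0.0, -0.0]
ft_force: [-0.5, 0.1, 0.6]
width: 0.797
clock: 15.35
eef_pos: [0.5315, 0.2603, 0.2306]
tool_rot: [-0.0, 1.0, 0.0, 0.001]
ft_force: [-0.2, 0.1, -1.0]
width: 0.804
clock: 15.85
eef_pos: [0.6272, 0.047, 0.2292]
tool_rot: [0.0, 1.0, -0.001, 0.001]
ft_force: [0.1, 0.6, 0.3]
width: 0.804
t15.85 p [0.6272 0.047  0.2292] yaw -0.12 z [ 0.001 -0.001 -1.   ] F [0.1 0.6 0.3] w0.804
[249.39530873 197.05099439]
```

View pics/wrist3.png

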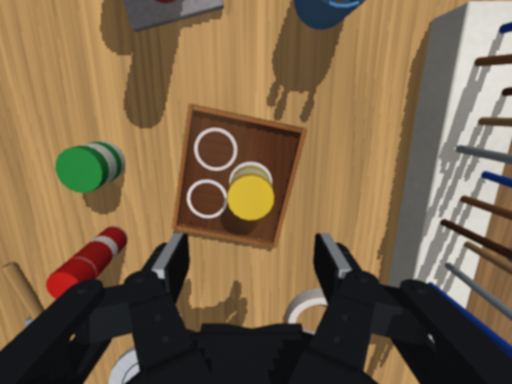

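View pics/top3c.png

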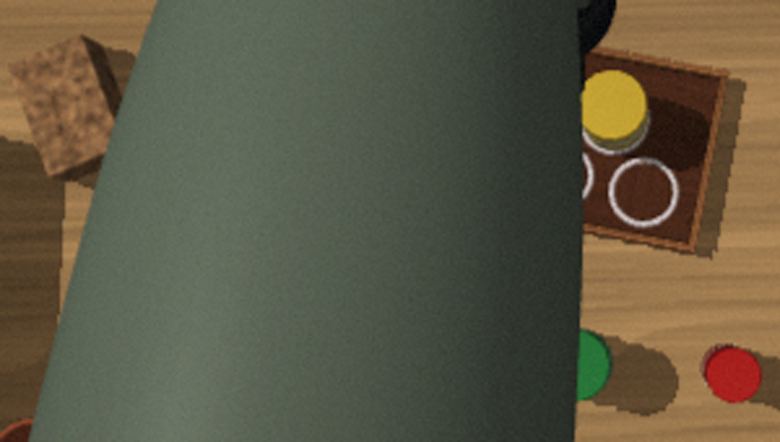

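```bash
python3 - <<'E'
from h import *
crop("wrist3",160,90,320,260,4.5,"wrist3c")
cal=load("wrist3")
for p in [(.5787,.0683,.01),(.5647,-.0003,.01),(.6246,.0232,.01)]: print(w2pix(p,cal).round(1))
E
```

```text
[214.3 148.1]
[206.3 198. ]
[249.7 181.3]
```

View pics/wrist3c.png

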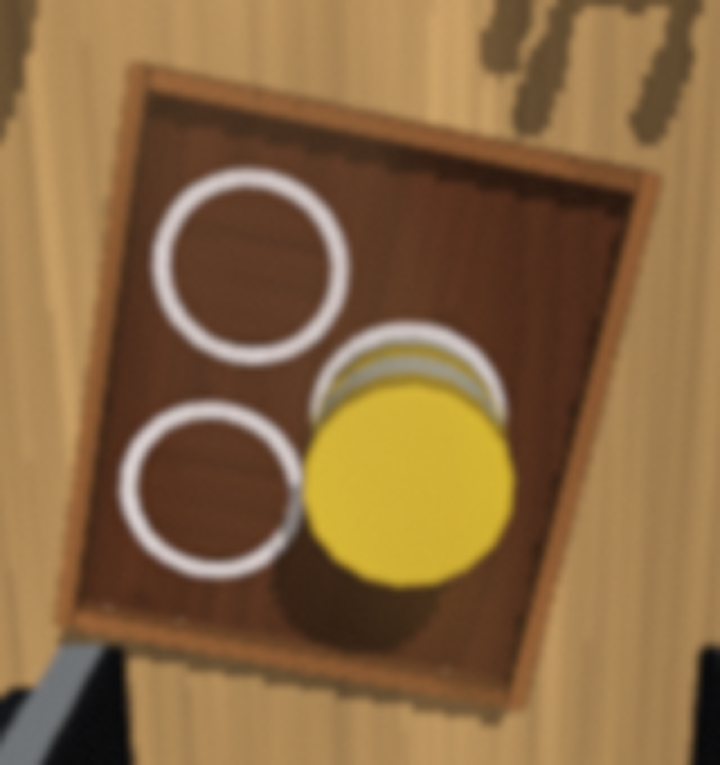

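```bash

python3 -m pendant '[{"delta_pos":[-0.2,1.5,2],"roll":0,"jaw":85},{"delta_pos":[-0.2,2.4,5],"roll":0,"jaw":85},{"delta_pos":[-0.2,2.4,8.5],"roll":0,"jaw":85},{"delta_pos":[-0.2,2.4,11],"roll":0,"jaw":85},{"delta_pos":[-0.2,2.4,11],"roll":0,"jaw":85}]'
python3 s.py
```

```text
clock: 16.45
eef_pos: [0.6209, 0.0271, 0.115]
tool_rot: [-0.0, 1.0, 0.0, -0.004]
ft_force: [-0.7, 0.5, 0.3]
width: 0.849
t16.45 p [0.6209 0.0271 0.115 ] yaw 0.04 z [-0.007  0.001 -1.   ] F [-0.7  0.5  0.3] w0.849
```

```bash

python3 -m pendant '[{"delta_pos":[0.1,0.3,0.5],"roll":0,"jaw":85},{"delta_pos":[0.1,0.3,1],"roll":0,"jaw":85},{"delta_pos":[0.1,0.3,1.5],"roll":0,"jaw":85},{"delta_pos":[0.1,0.3,1.5],"roll":0,"jaw":85},{"delta_pos":[0.1,0.3,1.5],"roll":0,"jaw":85}]'
python3 s.py
```

```text
clock: 16.95
eef_pos: [0.6253, 0.0232, 0.1038]
tool_rot: [0.0, 1.0, 0.0, 0.0]
ft_force: [0.5, -0.3, 0.0]
width: 0.851
t16.95 p [0.6253 0.0232 0.1038] yaw 0.01 z [ 0.001 -0.    -1.   ] F [ 0.5 -0.3  0. ] w0.851
```

```bash

python3 -m pendant '[{"delta_pos":[0,0,1],"roll":0,"jaw":85},{"delta_pos":[0,0,2.5],"roll":0,"jaw":85},{"delta_pos":[0,0,4],"roll":0,"jaw":85},{"delta_pos":[0,0,5.5],"roll":0,"jaw":85},{"delta_pos":[0,0,6.5],"roll":0,"jaw":85}]'
python3 s.py
python3 -m pendant '[{"delta_pos":[0,0,0],"roll":0,"jaw":75},{"delta_pos":[0,0,0],"roll":0,"jaw":60},{"delta_pos":[0,0,0],"roll":0,"jaw":50},{"delta_pos":[0,0,0],"roll":0,"jaw":45},{"delta_pos":[0,0,0],"roll":0,"jaw":45}]' 40
python3 s.py
```

```text
clock: 17.45
eef_pos: [0.6244, 0.0232, 0.0367]
tool_rot: [-0.0, 1.0, 0.0, -0.001]
ft_force: [0.2, -0.1, 0.4]
width: 0.845
t17.45 p [0.6244 0.0232 0.0367] yaw 0.00 z [-0.001  0.    -1.   ] F [ 0.2 -0.1  0.4] w0.845
clock: 17.95
eef_pos: [0.6253, 0.0231, 0.0386]
tool_rot: [0.0, 1.0, 0.0, 0.0]
ft_force: [0.6, 0.3, -1.3]
width: 0.627
t17.95 p [0.6253 0.0231 0.0386] yaw 0.01 z [ 0. -0. -1.] F [ 0.6  0.3 -1.3] w0.627
```

```bash

python3 -m pendant '[{"delta_pos":[0,0,-0.5],"roll":0,"jaw":45},{"delta_pos":[0,0,-2.5],"roll":0,"jaw":45},{"delta_pos":[0,0,-5],"roll":0,"jaw":45},{"delta_pos":[0,0,-8],"roll":0,"jaw":45},{"delta_pos":[0,0,-10.5],"roll":0,"jaw":45}]'
python3 -m pendant '[{"delta_pos":[-0.5,1,0],"roll":0,"jaw":45},{"delta_pos":[-1.6,4,0],"roll":0,"jaw":45},{"delta_pos":[-3.2,8,0],"roll":0,"jaw":45},{"delta_pos":[-4.8,12,0],"roll":0,"jaw":45},{"delta_pos":[-6.4,16,0],"roll":0,"jaw":45}]'
python3 s.py
python3 - <<'E'
from h import *
shot("wrist","wrist4"); shot("top","top4")
cal=load("wrist4"); print(w2pix((.498,-.29,.06),cal))
E
```

```text
clock: 18.45
eef_pos: [0.6254, 0.0231, 0.1452]
tool_rot: [0.0, 1.0, 0.0, 0.001]
ft_force: [0.6, -0.2, -1.0]
width: 0.622
clock: 18.95
eef_pos: [0.5593, -0.1383, 0.1422]
tool_rot: [-0.0, 1.0, 0.0, -0.001]
ft_force: [1.1, 0.1, -1.5]
width: 0.621
t18.95 p [ 0.5593 -0.1383  0.1422] yaw 0.03 z [-0.001  0.    -1.   ] F [ 1.1  0.1 -1.5] w0.621
[191.68151129 338.96177124]
```

View pics/wrist4.png

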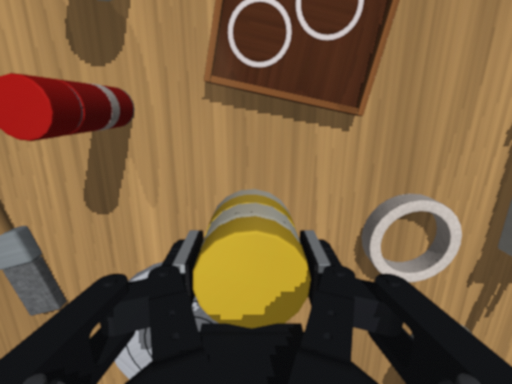

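View pics/top4.png

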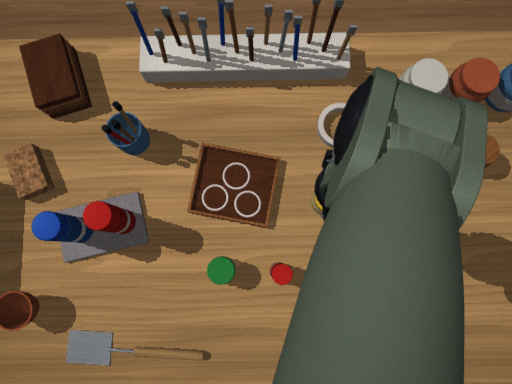

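```bash

python3 -m pendant '[{"delta_pos":[-1.5,3.8,0],"roll":0,"jaw":45},{"delta_pos":[-3,7.6,0],"roll":0,"jaw":45},{"delta_pos":[-4.6,11.4,0],"roll":0,"jaw":45},{"delta_pos":[-5.7,14.2,0],"roll":0,"jaw":45},{"delta_pos":[-6.1,15.2,0],"roll":0,"jaw":45}]'
python3 -m pendant '[{"delta_pos":[0,0,1],"roll":0,"jaw":45},{"delta_pos":[0,0,2],"roll":0,"jaw":45},{"delta_pos":[0,0,3],"roll":0,"jaw":45},{"delta_pos":[0,0,4],"roll":0,"jaw":45},{"delta_pos":[0,0,4],"roll":0,"jaw":45}]'
python3 s.py
python3 - <<'E'
from h import *
crop("top4",180,135,290,235,6,"top4c")
E
```

```text
clock: 19.55
eef_pos: [0.4986, -0.291, 0.1424]
tool_rot: [0.0, 1.0, -0.002, -0.0]
ft_force: [1.2, 0.5, -1.9]
width: 0.621
clock: 20.05
eef_pos: [0.4993, -0.287, 0.1011]
tool_rot: [-0.001, 1.0, 0.001, -0.001]
ft_force: [-0.5, 0.2, -0.4]
width: 0.624
t20.05 p [ 0.4993 -0.287   0.1011] yaw 0.10 z [-0.003  0.002 -1.   ] F [-0.5  0.2 -0.4] w0.624
```

View pics/top4c.png

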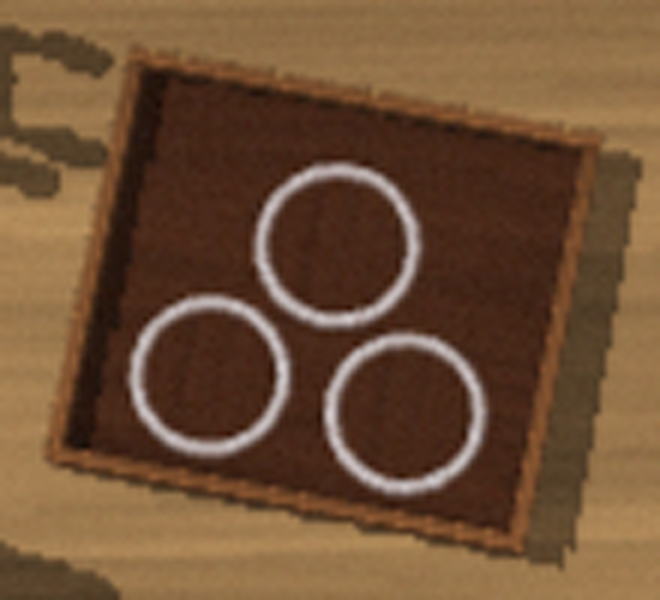

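```bash
python3 -m pendant '[{"delta_pos":[0,0,0.2],"roll":0,"jaw":45},{"delta_pos":[0,0,0.5],"roll":0,"jaw":45},{"delta_pos":[0,0,0.8],"roll":0,"jaw":45},{"delta_pos":[0,0,0.8],"roll":0,"jaw":45},{"delta_pos":[0,0,0.8],"roll":0,"jaw":45}]'
python3 s.py
python3 - <<'E'
from h import *
cal=load("top4")
for X,Y in [(337.5,245),(210,375),(406,413)]: print(pix2w((180+(X+.5)/6-.5,135+(Y+.5)/6-.5),.01,cal).round(4))
E
```

```text
clock: 20.55
eef_pos: [0.5002, -0.289, 0.0954]
tool_rot: [0.0, 1.0, -0.0, 0.0]
ft_force: [0.4, 0.1, -1.0]
width: 0.622
t20.55 p [ 0.5002 -0.289   0.0954] yaw -0.00 z [ 0. -0. -1.] F [ 0.4  0.1 -1. ] w0.622
[0.6253 0.0235 0.01  ]
[0.5797 0.0688 0.01  ]
[5.652e-01 2.000e-04 1.000e-02]
```

```bash
python3 -m pendant '[{"delta_pos":[-0.2,0.1,0.1],"roll":0,"jaw":45},{"delta_pos":[-0.2,0.1,0.3],"roll":0,"jaw":45},{"delta_pos":[-0.2,0.1,0.45],"roll":0,"jaw":45},{"delta_pos":[-0.2,0.1,0.5],"roll":0,"jaw":45},{"delta_pos":[-0.2,0.1,0.5],"roll":0,"jaw":45}]'
python3 s.py
python3 -m pendant '[{"delta_pos":[0,0,0.05],"roll":0,"jaw":45},{"delta_pos":[0,0,0.1],"roll":0,"jaw":45},{"delta_pos":[0,0,0.2],"roll":0,"jaw":45},{"delta_pos":[0,0,0.25],"roll":0,"jaw":45},{"delta_pos":[0,0,0.25],"roll":0,"jaw":45}]'
python3 s.py
```

```text
clock: 21.05
eef_pos: [0.4981, -0.2898, 0.0901]
tool_rot: [-0.0, 1.0, 0.0, -0.0]
ft_force: [-0.9, 0.2, -1.6]
width: 0.624
t21.05 p [ 0.4981 -0.2898  0.0901] yaw 0.00 z [-0.  0. -1.] F [-0.9  0.2 -1.6] w0.624
clock: 21.55
eef_pos: [0.4983, -0.29, 0.0883]
tool_rot: [0.0, 1.0, 0.0, 0.0]
ft_force: [-0.6, 1.3, 4.3]
width: 0.623
t21.55 p [ 0.4983 -0.29    0.0883] yaw 0.01 z [ 0. -0. -1.] F [-0.6  1.3  4.3] w0.623
```

```bash

python3 -m pendant '[{"delta_pos":[0,0,0],"roll":0,"jaw":68},{"delta_pos":[0,0,0],"roll":0,"jaw":75},{"delta_pos":[0,0,0],"roll":0,"jaw":85},{"delta_pos":[0,0,0],"roll":0,"jaw":85},{"delta_pos":[0,0,0],"roll":0,"jaw":85}]'
python3 -m pendant '[{"delta_pos":[0,0,-1],"roll":0,"jaw":85},{"delta_pos":[0,0,-3],"roll":0,"jaw":85},{"delta_pos":[0,0,-6],"roll":0,"jaw":85},{"delta_pos":[0,0,-9],"roll":0,"jaw":85},{"delta_pos":[0,0,-12],"roll":0,"jaw":85}]'
python3 -m pendant '[{"delta_pos":[-0.8,-4.5,0],"roll":0,"jaw":85},{"delta_pos":[-1.6,-9,0],"roll":0,"jaw":85},{"delta_pos":[-2.4,-13.5,0],"roll":0,"jaw":85},{"delta_pos":[-3.2,-18,0],"roll":0,"jaw":85},{"delta_pos":[-4,-22.5,0],"roll":0,"jaw":85}]'
python3 s.py
python3 - <<'E'
from h import *
shot("wrist","wrist5"); shot("top","top5")
cal=load("wrist5"); print(w2pix((.4304,.0528,.065),cal))
E
```

```text
clock: 22.05
eef_pos: [0.4981, -0.2899, 0.0877]
tool_rot: [-0.0, 1.0, 0.0, -0.0]
ft_force: [0.1, 0.1, -0.3]
width: 0.849
clock: 22.55
eef_pos: [0.4981, -0.2898, 0.2097]
tool_rot: [0.0, 1.0, 0.0, 0.0]
ft_force: [0.9, -0.6, -0.6]
width: 0.851
clock: 23.05
eef_pos: [0.4577, -0.0633, 0.2087]
tool_rot: [0.0, 1.0, -0.0, 0.001]
ft_force: [0.6, 0.0, 1.0]
width: 0.851
t23.05 p [ 0.4577 -0.0633  0.2087] yaw -0.03 z [ 0.001 -0.    -1.   ] F [0.6 0.  1. ] w0.851
[222.63595758  59.06500099]
```

View pics/wrist5.png

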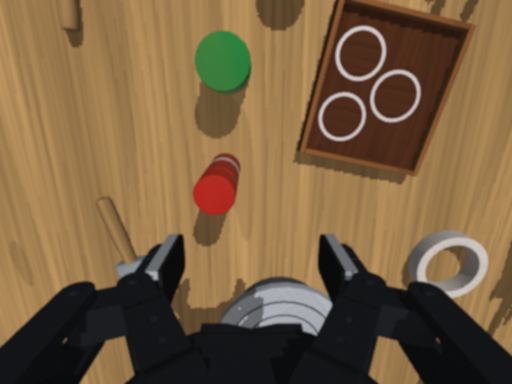

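View pics/top5.png

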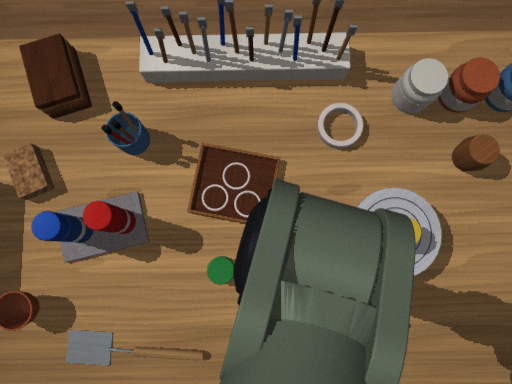

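```bash

python3 -m pendant '[{"delta_pos":[-1.1,-4.5,0],"roll":0,"jaw":85},{"delta_pos":[-2.1,-9,0],"roll":0,"jaw":85},{"delta_pos":[-2.7,-11.5,1],"roll":0,"jaw":85},{"delta_pos":[-2.7,-11.5,4],"roll":0,"jaw":85},{"delta_pos":[-2.7,-11.5,7],"roll":0,"jaw":85}]'
python3 -m pendant '[{"delta_pos":[0,0,2],"roll":0,"jaw":85},{"delta_pos":[0,0,4],"roll":0,"jaw":85},{"delta_pos":[0,0,4.5],"roll":0,"jaw":85},{"delta_pos":[0,0,4.5],"roll":0,"jaw":85},{"delta_pos":[0,0,4.5],"roll":0,"jaw":85}]'
python3 s.py
python3 - <<'E'
from h import *
shot("wrist","wrist6")
cal=load("wrist6"); print(w2pix((.4308,.052,.065),cal))
E
```

```text
clock: 23.65
eef_pos: [0.4325, 0.0505, 0.1384]
tool_rot: [0.0, 1.0, 0.001, 0.002]
ft_force: [1.1, -0.6, -0.5]
width: 0.847
clock: 24.15
eef_pos: [0.432, 0.0498, 0.0937]
tool_rot: [0.0, 1.0, -0.0, 0.001]
ft_force: [0.6, 0.9, 0.2]
width: 0.853
t24.15 p [0.432  0.0498 0.0937] yaw -0.02 z [ 0.001 -0.    -1.   ] F [0.6 0.9 0.2] w0.853
[250.53187781 218.77438358]
```

View pics/wrist6.png

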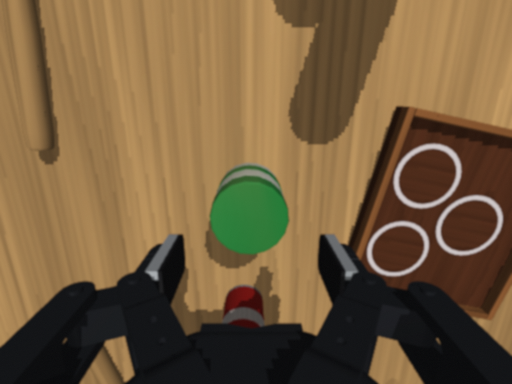

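```bash

python3 -m pendant '[{"delta_pos":[-0.15,-0.3,1],"roll":0,"jaw":85},{"delta_pos":[-0.15,-0.3,2.5],"roll":0,"jaw":85},{"delta_pos":[-0.15,-0.3,4],"roll":0,"jaw":85},{"delta_pos":[-0.15,-0.3,5.5],"roll":0,"jaw":85},{"delta_pos":[-0.15,-0.3,6.5],"roll":0,"jaw":85}]'
python3 s.py
python3 -m pendant '[{"delta_pos":[0,0,0],"roll":0,"jaw":75},{"delta_pos":[0,0,0],"roll":0,"jaw":60},{"delta_pos":[0,0,0],"roll":0,"jaw":50},{"delta_pos":[0,0,0],"roll":0,"jaw":45},{"delta_pos":[0,0,0],"roll":0,"jaw":45}]' 40
python3 s.py
```

```text
clock: 24.7
eef_pos: [0.4293, 0.0533, 0.027]
tool_rot: [-0.0, 1.0, 0.0, -0.0]
ft_force: [0.3, -0.9, -0.1]
width: 0.851
t24.70 p [0.4293 0.0533 0.027 ] yaw 0.02 z [-0.  0. -1.] F [ 0.3 -0.9 -0.1] w0.851
clock: 25.2
eef_pos: [0.4299, 0.0531, 0.0281]
tool_rot: [0.0, 1.0, 0.0, 0.0]
ft_force: [-0.3, -0.8, -0.7]
width: 0.623
t25.20 p [0.4299 0.0531 0.0281] yaw 0.01 z [ 0.001 -0.    -1.   ] F [-0.3 -0.8 -0.7] w0.623
```

```bash

python3 -m pendant '[{"delta_pos":[0,0,-0.5],"roll":0,"jaw":45},{"delta_pos":[0,0,-2],"roll":0,"jaw":45},{"delta_pos":[0,0,-4],"roll":0,"jaw":45},{"delta_pos":[0,0,-6],"roll":0,"jaw":45},{"delta_pos":[0,0,-7],"roll":0,"jaw":45}]'
python3 -m pendant '[{"delta_pos":[1,0.2,0],"roll":0,"jaw":45},{"delta_pos":[4,0.6,0],"roll":0,"jaw":45},{"delta_pos":[7.5,1.1,0],"roll":0,"jaw":45},{"delta_pos":[11,1.7,0],"roll":0,"jaw":45},{"delta_pos":[14,2.1,0],"roll":0,"jaw":45}]'
python3 -m pendant '[{"delta_pos":[2.5,0.4,0],"roll":0,"jaw":45},{"delta_pos":[4.5,0.7,0],"roll":0,"jaw":45},{"delta_pos":[5.6,0.9,0],"roll":0,"jaw":45},{"delta_pos":[5.6,0.9,1],"roll":0,"jaw":45},{"delta_pos":[5.6,0.9,2],"roll":0,"jaw":45}]'
python3 s.py
python3 -m pendant '[{"delta_pos":[0,0,0.5],"roll":0,"jaw":45},{"delta_pos":[0,0,1],"roll":0,"jaw":45},{"delta_pos":[0,0,1.5],"roll":0,"jaw":45},{"delta_pos":[0,0,1.5],"roll":0,"jaw":45},{"delta_pos":[0,0,1.5],"roll":0,"jaw":45}]'
python3 s.py
```

```text
clock: 25.7
eef_pos: [0.4305, 0.0531, 0.0996]
tool_rot: [0.0, 1.0, 0.0, 0.001]
ft_force: [0.1, 0.2, -0.8]
width: 0.622
clock: 26.2
eef_pos: [0.5717, 0.0315, 0.0966]
tool_rot: [0.0, 1.0, -0.0, -0.0]
ft_force: [-0.0, -1.2, -0.7]
width: 0.624
clock: 26.7
eef_pos: [0.625, 0.023, 0.0758]
tool_rot: [-0.0, 1.0, -0.0, -0.001]
ft_force: [-0.4, -0.1, -0.8]
width: 0.622
t26.70 p [0.625  0.023  0.0758] yaw -0.01 z [-0.002  0.    -1.   ] F [-0.4 -0.1 -0.8] w0.622
clock: 27.2
eef_pos: [0.6256, 0.0232, 0.063]
tool_rot: [0.0, 1.0, 0.0, 0.0]
ft_force: [0.4, -0.1, -1.8]
width: 0.622
t27.20 p [0.6256 0.0232 0.063 ] yaw 0.01 z [ 0. -0. -1.] F [ 0.4 -0.1 -1.8] w0.622
```

```bash

python3 -m pendant '[{"delta_pos":[0,0,0.5],"roll":0,"jaw":45},{"delta_pos":[0,0,1],"roll":0,"jaw":45},{"delta_pos":[0,0,1.5],"roll":0,"jaw":45},{"delta_pos":[0,0,2],"roll":0,"jaw":45},{"delta_pos":[0,0,2.3],"roll":0,"jaw":45}]'
python3 s.py
python3 -m pendant '[{"delta_pos":[0,0,0.1],"roll":0,"jaw":45},{"delta_pos":[0,0,0.2],"roll":0,"jaw":45},{"delta_pos":[0,0,0.3],"roll":0,"jaw":45},{"delta_pos":[0,0,0.35],"roll":0,"jaw":45},{"delta_pos":[0,0,0.35],"roll":0,"jaw":45}]'
python3 s.py
```

```text
clock: 27.7
eef_pos: [0.6252, 0.0232, 0.039]
tool_rot: [-0.0, 1.0, 0.0, -0.0]
ft_force: [0.7, 0.2, -0.4]
width: 0.619
t27.70 p [0.6252 0.0232 0.039 ] yaw 0.00 z [-0.001  0.    -1.   ] F [ 0.7  0.2 -0.4] w0.619
clock: 28.2
eef_pos: [0.6253, 0.0231, 0.038]
tool_rot: [0.0, 1.0, 0.0, 0.0]
ft_force: [-5.1, 0.6, 10.0]
width: 0.619
t28.20 p [0.6253 0.0231 0.038 ] yaw 0.01 z [ 0. -0. -1.] F [-5.1  0.6 10. ] w0.619
```

```bash

python3 -m pendant '[{"delta_pos":[0,0,-0.1],"roll":0,"jaw":68},{"delta_pos":[0,0,-0.1],"roll":0,"jaw":75},{"delta_pos":[0,0,-0.1],"roll":0,"jaw":82},{"delta_pos":[0,0,-0.1],"roll":0,"jaw":82},{"delta_pos":[0,0,-0.1],"roll":0,"jaw":82}]'
python3 -m pendant '[{"delta_pos":[0,0,-1.5],"roll":0,"jaw":82},{"delta_pos":[0,0,-4],"roll":0,"jaw":82},{"delta_pos":[0,0,-8],"roll":0,"jaw":82},{"delta_pos":[0,0,-12.5],"roll":0,"jaw":82},{"delta_pos":[0,0,-17],"roll":0,"jaw":82}]'
python3 -m pendant '[{"delta_pos":[0,0,-2],"roll":0,"jaw":82},{"delta_pos":[-1.9,-4.5,-2],"roll":0,"jaw":82},{"delta_pos":[-3.8,-9,-2],"roll":0,"jaw":82},{"delta_pos":[-5.6,-13.5,-2],"roll":0,"jaw":82},{"delta_pos":[-7.3,-18,-2],"roll":0,"jaw":82}]'
python3 s.py
python3 - <<'E'
from h import *
shot("wrist","wrist7"); shot("top","top7")
cal=load("wrist7"); print(w2pix((.531,.26,.172),cal),w2pix((.515,.347,.172),cal))
cal=load("top7"); print(w2pix((.531,.26,.172),cal),w2pix((.515,.347,.172),cal),w2pix((.6253,.0233,.075),cal))
crop("wrist7",150,40,370,290,3,"wrist7c")
crop("top7",20,130,300,280,2.8,"top7c")
E
```

```text
clock: 28.7
eef_pos: [0.6256, 0.0231, 0.0371]
tool_rot: [-0.0, 1.0, 0.0, -0.0]
ft_force: [0.8, -0.2, -0.1]
width: 0.823
clock: 29.2
eef_pos: [0.6253, 0.0232, 0.21]
tool_rot: [0.0, 1.0, 0.0, 0.0]
ft_force: [0.3, -1.1, -0.5]
width: 0.82
clock: 29.7
eef_pos: [0.5518, 0.2045, 0.2287]
tool_rot: [-0.0, 1.0, -0.0, 0.001]
ft_force: [0.5, 0.5, 0.5]
width: 0.82
t29.70 p [0.5518 0.2045 0.2287] yaw -0.03 z [ 0.001  0.    -1.   ] F [0.5 0.5 0.5] w0.820
[222.66712864 133.33529931] [192.05619871 -10.79238437]
[ 96.16843101 215.13211096] [ 45.79145378 225.12640726] [234.58913657 169.73623478]
```

View pics/wrist7.png

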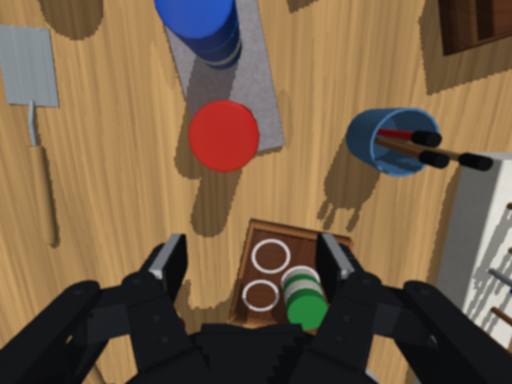

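View pics/top7.png

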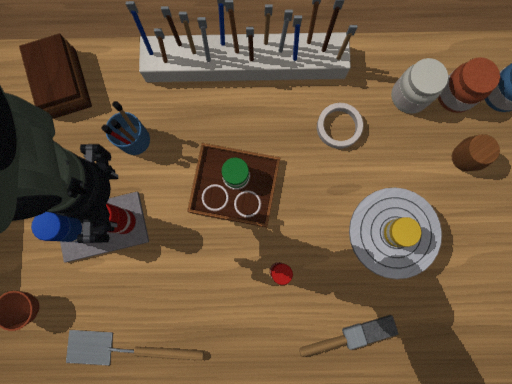

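```bash
python3 - <<'E'
from h import *
cal=load("top7"); print("yellow",w2pix((.498,-.29,.125),cal),w2pix((.498,-.29,.06),cal))
crop("top7",345,180,450,285,3,"a"); crop("top7",180,135,290,235,3.15,"b")
a=cv2.imread("pics/a.png");b=cv2.imread("pics/b.png")[:315]
h=min(a.shape[0],b.shape[0]);cv2.imwrite("pics/top7d.png",np.hstack([a[:h],b[:h]]))
E
```

```text
yellow [406.52115958 230.78094132] [395.17551054 232.37311479]
```

View pics/top7d.png

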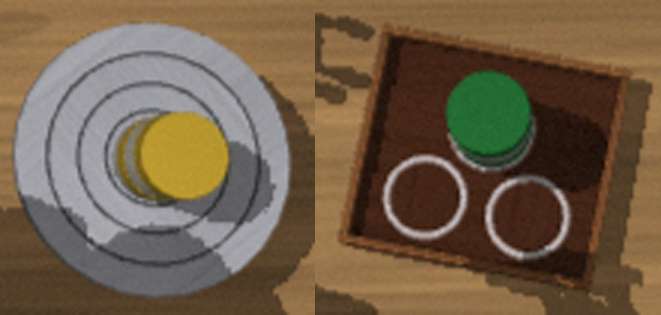

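```bash

python3 -m pendant '[{"delta_pos":[-1.2,-3,0],"roll":0,"jaw":82},{"delta_pos":[-2,-5.4,0],"roll":0,"jaw":82},{"delta_pos":[-2,-5.4,1],"roll":0,"jaw":82},{"delta_pos":[-2,-5.4,2],"roll":0,"jaw":82},{"delta_pos":[-2,-5.4,2],"roll":0,"jaw":82}]'
python3 s.py
```

```text
clock: 30.3
eef_pos: [0.5319, 0.2557, 0.2056]
tool_rot: [0.001, 1.0, -0.0, -0.001]
ft_force: [-0.8, 0.2, -0.0]
width: 0.818
t30.30 p [0.5319 0.2557 0.2056] yaw -0.06 z [-0.003 -0.001 -1.   ] F [-0.8  0.2 -0. ] w0.818
```

```bash

python3 -m pendant '[{"delta_pos":[-0.05,-0.15,1],"roll":0,"jaw":82},{"delta_pos":[-0.05,-0.15,3],"roll":0,"jaw":82},{"delta_pos":[-0.05,-0.15,5],"roll":0,"jaw":82},{"delta_pos":[-0.05,-0.15,7],"roll":0,"jaw":82},{"delta_pos":[-0.05,-0.15,8],"roll":0,"jaw":82}]'
python3 s.py
python3 -m pendant '[{"delta_pos":[0,0,0],"roll":0,"jaw":82},{"delta_pos":[0,0,0],"roll":0,"jaw":60},{"delta_pos":[0,0,0],"roll":0,"jaw":50},{"delta_pos":[0,0,0],"roll":0,"jaw":45},{"delta_pos":[0,0,0],"roll":0,"jaw":45}]' 40
python3 s.py
```

```text
clock: 30.8
eef_pos: [0.5313, 0.2575, 0.1252]
tool_rot: [0.0, 1.0, -0.001, -0.001]
ft_force: [-0.5, -0.9, -0.3]
width: 0.825
t30.80 p [0.5313 0.2575 0.1252] yaw -0.07 z [-0.003 -0.001 -1.   ] F [-0.5 -0.9 -0.3] w0.825
clock: 31.3
eef_pos: [0.5327, 0.2588, 0.1282]
tool_rot: [-0.0, 1.0, 0.0, 0.001]
ft_force: [-0.2, 0.5, 1.6]
width: 0.599
t31.30 p [0.5327 0.2588 0.1282] yaw 0.01 z [ 0.002  0.    -1.   ] F [-0.2  0.5  1.6] w0.599
```

```bash

python3 -m pendant '[{"delta_pos":[0,0,-0.5],"roll":0,"jaw":45},{"delta_pos":[0,0,-2],"roll":0,"jaw":45},{"delta_pos":[0,0,-4.5],"roll":0,"jaw":45},{"delta_pos":[0,0,-7.5],"roll":0,"jaw":45},{"delta_pos":[0,0,-10],"roll":0,"jaw":45}]'
python3 -m pendant '[{"delta_pos":[0.1,1,-0.3],"roll":0,"jaw":45},{"delta_pos":[0.5,4,-0.3],"roll":0,"jaw":45},{"delta_pos":[0.9,7.5,-0.3],"roll":0,"jaw":45},{"delta_pos":[1.4,11,-0.3],"roll":0,"jaw":45},{"delta_pos":[1.8,14.5,-0.3],"roll":0,"jaw":45}]'
python3 -m pendant '[{"delta_pos":[0.4,3.5,0],"roll":0,"jaw":45},{"delta_pos":[0.8,7,0],"roll":0,"jaw":45},{"delta_pos":[1.2,9.8,0],"roll":0,"jaw":45},{"delta_pos":[1.4,11.4,0],"roll":0,"jaw":45},{"delta_pos":[1.4,11.4,0],"roll":0,"jaw":45}]'
python3 s.py
python3 -m pendant '[{"delta_pos":[0,0,1],"roll":0,"jaw":45},{"delta_pos":[0,0,2],"roll":0,"jaw":45},{"delta_pos":[0,0,3],"roll":0,"jaw":45},{"delta_pos":[0,0,3],"roll":0,"jaw":45},{"delta_pos":[0,0,3],"roll":0,"jaw":45}]'
python3 s.py
```

```text
clock: 31.8
eef_pos: [0.532, 0.2586, 0.2288]
tool_rot: [-0.0, 1.0, 0.0, 0.0]
ft_force: [0.8, -0.3, -2.1]
width: 0.6
clock: 32.3
eef_pos: [0.5493, 0.1117, 0.2288]
tool_rot: [0.0, 1.0, 0.0, -0.001]
ft_force: [0.5, -0.7, -1.5]
width: 0.6
clock: 32.8
eef_pos: [0.5637, -0.0025, 0.2292]
tool_rot: [0.0, 1.0, -0.002, -0.001]
ft_force: [-1.0, 1.1, -2.4]
width: 0.605
t32.80 p [ 0.5637 -0.0025  0.2292] yaw -0.18 z [-0.001 -0.    -1.   ] F [-1.   1.1 -2.4] w0.605
clock: 33.3
eef_pos: [0.5637, 0.0003, 0.1997]
tool_rot: [-0.0, 1.0, 0.001, -0.001]
ft_force: [1.2, -0.4, -1.3]
width: 0.6
t33.30 p [5.637e-01 3.000e-04 1.997e-01] yaw 0.07 z [-0.001  0.    -1.   ] F [ 1.2 -0.4 -1.3] w0.600
```

```bash

python3 -m pendant '[{"delta_pos":[0.1,0.05,1.5],"roll":0,"jaw":45},{"delta_pos":[0.1,0.05,3],"roll":0,"jaw":45},{"delta_pos":[0.1,0.05,4.5],"roll":0,"jaw":45},{"delta_pos":[0.1,0.05,5.5],"roll":0,"jaw":45},{"delta_pos":[0.1,0.05,6.2],"roll":0,"jaw":45}]'
python3 -m pendant '[{"delta_pos":[0,0,0.1],"roll":0,"jaw":45},{"delta_pos":[0,0,0.2],"roll":0,"jaw":45},{"delta_pos":[0,0,0.3],"roll":0,"jaw":45},{"delta_pos":[0,0,0.3],"roll":0,"jaw":45},{"delta_pos":[0,0,0.3],"roll":0,"jaw":45}]'
python3 s.py
python3 - <<'E'
from h import *
shot("side","side8"); crop("side8",190,100,340,260,4,"side8c")
E
```

```text
clock: 33.8
eef_pos: [0.5651, -0.0007, 0.1379]
tool_rot: [-0.0, 1.0, 0.0, -0.0]
ft_force: [-1.0, -0.2, -2.1]
width: 0.595
clock: 34.3
eef_pos: [0.5654, -0.0009, 0.1357]
tool_rot: [0.0, 1.0, 0.0, 0.0]
ft_force: [-0.1, -0.4, -2.9]
width: 0.599
t34.30 p [ 0.5654 -0.0009  0.1357] yaw 0.00 z [ 0.001 -0.    -1.   ] F [-0.1 -0.4 -2.9] w0.599
```

View pics/side8c.png

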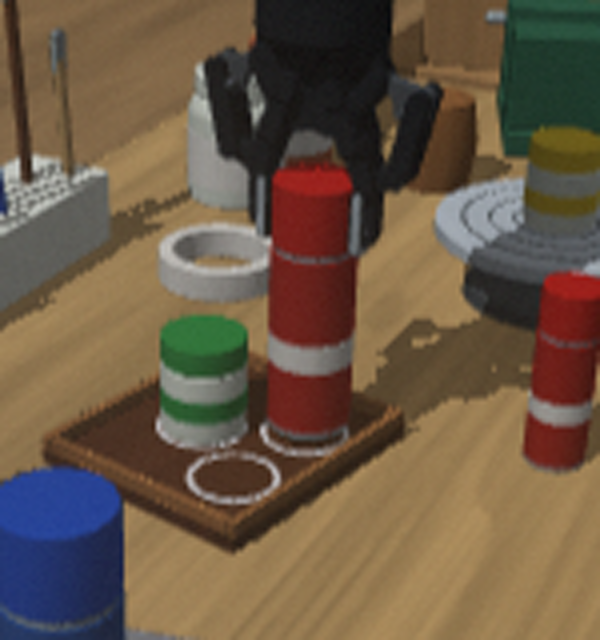

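```bash

python3 -m pendant '[{"delta_pos":[0,-0.05,0.2],"roll":0,"jaw":45},{"delta_pos":[0,-0.05,0.4],"roll":0,"jaw":45},{"delta_pos":[0,-0.05,0.6],"roll":0,"jaw":45},{"delta_pos":[0,-0.05,0.7],"roll":0,"jaw":45},{"delta_pos":[0,-0.05,0.7],"roll":0,"jaw":45}]'
python3 s.py
python3 -m pendant '[{"delta_pos":[0,0,0.1],"roll":0,"jaw":45},{"delta_pos":[0,0,0.2],"roll":0,"jaw":45},{"delta_pos":[0,0,0.3],"roll":0,"jaw":45},{"delta_pos":[0,0,0.35],"roll":0,"jaw":45},{"delta_pos":[0,0,0.35],"roll":0,"jaw":45}]'
python3 s.py
```

```text
clock: 34.85
eef_pos: [0.5649, -0.0003, 0.1279]
tool_rot: [-0.0, 1.0, 0.0, -0.0]
ft_force: [0.2, -0.5, -1.9]
width: 0.601
t34.85 p [ 5.649e-01 -3.000e-04  1.279e-01] yaw 0.01 z [-0.001  0.    -1.   ] F [ 0.2 -0.5 -1.9] w0.601
clock: 35.35
eef_pos: [0.5653, -0.0005, 0.1262]
tool_rot: [0.0, 1.0, 0.0, 0.0]
ft_force: [-3.4, 0.5, 7.8]
width: 0.602
t35.35 p [ 5.653e-01 -5.000e-04  1.262e-01] yaw 0.00 z [ 0.001 -0.    -1.   ] F [-3.4  0.5  7.8] w0.602
```

Down on the ring. I'll release, rise, and go for the blue can.

```bash

python3 -m pendant '[{"delta_pos":[0,0,-0.1],"roll":0,"jaw":66},{"delta_pos":[0,0,-0.1],"roll":0,"jaw":73},{"delta_pos":[0,0,-0.1],"roll":0,"jaw":80},{"delta_pos":[0,0,-0.1],"roll":0,"jaw":80},{"delta_pos":[0,0,-0.1],"roll":0,"jaw":80}]'
python3 -m pendant '[{"delta_pos":[0,0,-1],"roll":0,"jaw":80},{"delta_pos":[0,0,-3],"roll":0,"jaw":80},{"delta_pos":[0,0,-6],"roll":0,"jaw":80},{"delta_pos":[0,0,-9],"roll":0,"jaw":80},{"delta_pos":[0,0,-10],"roll":0,"jaw":80}]'
python3 s.py
python3 -m pendant '[{"delta_pos":[-0.7,-4.8,0],"roll":0,"jaw":80},{"delta_pos":[-1.4,-9.6,0],"roll":0,"jaw":80},{"delta_pos":[-2.1,-14.4,0],"roll":0,"jaw":80},{"delta_pos":[-2.8,-19.2,0],"roll":0,"jaw":80},{"delta_pos":[-3.4,-24,0],"roll":0,"jaw":80}]'
python3 -m pendant '[{"delta_pos":[-0.7,-4.8,0],"roll":0,"jaw":80},{"delta_pos":[-1.2,-7.5,0],"roll":0,"jaw":80},{"delta_pos":[-1.2,-7.5,0],"roll":0,"jaw":80},{"delta_pos":[-1.2,-7.5,0],"roll":0,"jaw":80},{"delta_pos":[-1.2,-7.5,0],"roll":0,"jaw":80}]'
python3 s.py
python3 - <<'E'
from h import *
shot("wrist","wrist9");shot("top","top9")
cal=load("wrist9"); print(w2pix((.515,.347,.172),cal))
crop("wrist9",160,50,350,250,3.5,"wrist9c")
crop("top9",180,135,290,235,6,"top9c")
E
```

```text
clock: 35.85
eef_pos: [0.5651, -0.0004, 0.1256]
tool_rot: [-0.0, 1.0, 0.0, -0.0]
ft_force: [0.1, -0.5, 0.8]
width: 0.799
clock: 36.35
eef_pos: [0.5669, -0.0006, 0.2297]
tool_rot: [0.0, 1.0, 0.0, 0.003]
ft_force: [1.0, 0.3, 0.6]
width: 0.796
t36.35 p [ 0.5669 -0.0006  0.2297] yaw 0.01 z [ 0.005 -0.001 -1.   ] F [1.  0.3 0.6] w0.796
clock: 36.85
eef_pos: [0.5303, 0.2414, 0.2256]
tool_rot: [0.0, 1.0, -0.0, -0.0]
ft_force: [1.3, -1.2, -0.1]
width: 0.796
clock: 37.35
eef_pos: [0.5191, 0.3136, 0.2255]
tool_rot: [0.0, 1.0, -0.0, -0.0]
ft_force: [0.1, -0.1, 0.7]
width: 0.803
t37.35 p [0.5191 0.3136 0.2255] yaw -0.06 z [-0.001 -0.001 -1.   ] F [ 0.1 -0.1  0.7] w0.803
[246.54389929 164.92168444]
```

View pics/wrist9c.png

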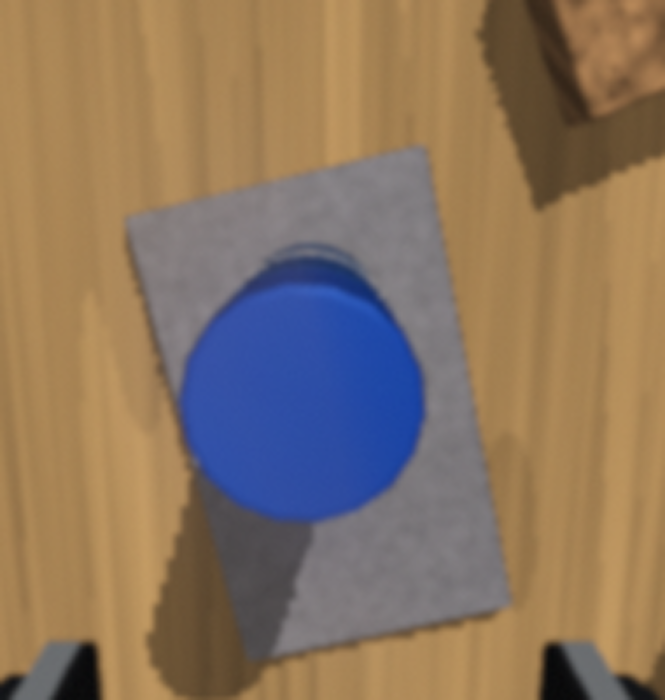

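View pics/top9c.png

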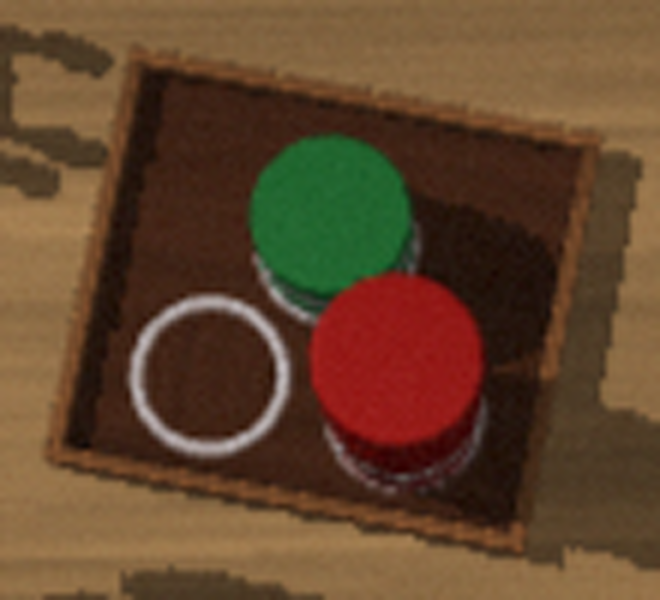

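```bash

python3 -m pendant '[{"delta_pos":[-0.3,-2,0],"roll":0,"jaw":80},{"delta_pos":[-0.4,-3.35,0],"roll":0,"jaw":80},{"delta_pos":[-0.4,-3.35,1],"roll":0,"jaw":80},{"delta_pos":[-0.4,-3.35,2],"roll":0,"jaw":80},{"delta_pos":[-0.4,-3.35,2],"roll":0,"jaw":80}]'
python3 s.py
```

```text
clock: 37.95
eef_pos: [0.514, 0.3468, 0.2033]
tool_rot: [0.001, 1.0, -0.0, -0.002]
ft_force: [-0.6, 0.6, -0.2]
width: 0.799
t37.95 p [0.514  0.3468 0.2033] yaw -0.03 z [-0.003 -0.002 -1.   ] F [-0.6  0.6 -0.2] w0.799
```

```bash

python3 -m pendant '[{"delta_pos":[0,0,1],"roll":0,"jaw":80},{"delta_pos":[0,0,3],"roll":0,"jaw":80},{"delta_pos":[0,0,5],"roll":0,"jaw":80},{"delta_pos":[0,0,7],"roll":0,"jaw":80},{"delta_pos":[0,0,7.7],"roll":0,"jaw":80}]'
python3 s.py
python3 -m pendant '[{"delta_pos":[0,0,0],"roll":0,"jaw":80},{"delta_pos":[0,0,0],"roll":0,"jaw":60},{"delta_pos":[0,0,0],"roll":0,"jaw":50},{"delta_pos":[0,0,0],"roll":0,"jaw":45},{"delta_pos":[0,0,0],"roll":0,"jaw":45}]' 40
python3 s.py
```

```text
clock: 38.45
eef_pos: [0.5138, 0.347, 0.1263]
tool_rot: [0.001, 1.0, -0.0, -0.002]
ft_force: [-1.5, 0.1, 0.1]
width: 0.802
t38.45 p [0.5138 0.347  0.1263] yaw -0.02 z [-0.003 -0.002 -1.   ] F [-1.5  0.1  0.1] w0.802
clock: 38.95
eef_pos: [0.5157, 0.3484, 0.1298]
tool_rot: [-0.0, 1.0, 0.0, 0.001]
ft_force: [-0.4, -0.4, 3.1]
width: 0.597
t38.95 p [0.5157 0.3484 0.1298] yaw 0.00 z [ 0.002  0.001 -1.   ] F [-0.4 -0.4  3.1] w0.597
```

```bash

python3 -m pendant '[{"delta_pos":[0,0,-0.5],"roll":0,"jaw":45},{"delta_pos":[0,0,-2],"roll":0,"jaw":45},{"delta_pos":[0,0,-4.5],"roll":0,"jaw":45},{"delta_pos":[0,0,-7.5],"roll":0,"jaw":45},{"delta_pos":[0,0,-10],"roll":0,"jaw":45}]'
python3 -m pendant '[{"delta_pos":[0.2,1,-0.3],"roll":0,"jaw":45},{"delta_pos":[0.9,4,-0.3],"roll":0,"jaw":45},{"delta_pos":[1.7,7.5,-0.3],"roll":0,"jaw":45},{"delta_pos":[2.5,11,-0.3],"roll":0,"jaw":45},{"delta_pos":[3.3,14.5,-0.3],"roll":0,"jaw":45}]'
python3 -m pendant '[{"delta_pos":[0.8,3.5,0],"roll":0,"jaw":45},{"delta_pos":[1.6,7,0],"roll":0,"jaw":45},{"delta_pos":[2.3,10.3,0],"roll":0,"jaw":45},{"delta_pos":[2.9,12.6,0],"roll":0,"jaw":45},{"delta_pos":[3.1,13.3,0],"roll":0,"jaw":45}]'
python3 s.py
python3 -m pendant '[{"delta_pos":[0,0,1],"roll":0,"jaw":45},{"delta_pos":[0,0,2],"roll":0,"jaw":45},{"delta_pos":[0,0,3],"roll":0,"jaw":45},{"delta_pos":[0,0,3],"roll":0,"jaw":45},{"delta_pos":[0,0,3],"roll":0,"jaw":45}]'
python3 s.py
```

```text
clock: 39.45
eef_pos: [0.5149, 0.348, 0.2301]
tool_rot: [0.0, 1.0, 0.0, -0.0]
ft_force: [-0.5, 0.3, -2.4]
width: 0.597
clock: 39.95
eef_pos: [0.5473, 0.201, 0.2302]
tool_rot: [0.0, 1.0, 0.0, -0.001]
ft_force: [0.4, 0.9, -2.2]
width: 0.598
clock: 40.45
eef_pos: [0.5787, 0.0669, 0.2302]
tool_rot: [0.0, 1.0, -0.002, -0.001]
ft_force: [0.6, -0.2, -2.9]
width: 0.601
t40.45 p [0.5787 0.0669 0.2302] yaw -0.20 z [-0.002 -0.001 -1.   ] F [ 0.6 -0.2 -2.9] w0.601
clock: 40.95
eef_pos: [0.5785, 0.071, 0.2012]
tool_rot: [-0.0, 1.0, 0.001, -0.001]
ft_force: [0.4, -0.6, -2.5]
width: 0.602
t40.95 p [0.5785 0.071  0.2012] yaw 0.08 z [-0.001  0.    -1.   ] F [ 0.4 -0.6 -2.5] w0.602
```

```bash

python3 -m pendant '[{"delta_pos":[0,0,1.5],"roll":0,"jaw":45},{"delta_pos":[0,0,3],"roll":0,"jaw":45},{"delta_pos":[0,0,4.5],"roll":0,"jaw":45},{"delta_pos":[0,0,5.5],"roll":0,"jaw":45},{"delta_pos":[0,0,6.2],"roll":0,"jaw":45}]'
python3 -m pendant '[{"delta_pos":[0,0,0.1],"roll":0,"jaw":45},{"delta_pos":[0,0,0.2],"roll":0,"jaw":45},{"delta_pos":[0,0,0.3],"roll":0,"jaw":45},{"delta_pos":[0,0,0.3],"roll":0,"jaw":45},{"delta_pos":[0,0,0.3],"roll":0,"jaw":45}]'
python3 s.py
python3 - <<'E'
from h import *
shot("side","side10"); crop("side10",190,100,340,260,4,"side10c")
E
```

```text
clock: 41.45
eef_pos: [0.5791, 0.0704, 0.1394]
tool_rot: [-0.0, 1.0, 0.0, -0.0]
ft_force: [-0.4, -0.0, -2.1]
width: 0.602
clock: 41.95
eef_pos: [0.5794, 0.0701, 0.1372]
tool_rot: [0.0, 1.0, 0.0, 0.0]
ft_force: [0.2, -0.1, -2.5]
width: 0.599
t41.95 p [0.5794 0.0701 0.1372] yaw 0.00 z [ 0.001 -0.    -1.   ] F [ 0.2 -0.1 -2.5] w0.599
```

View pics/side10c.png

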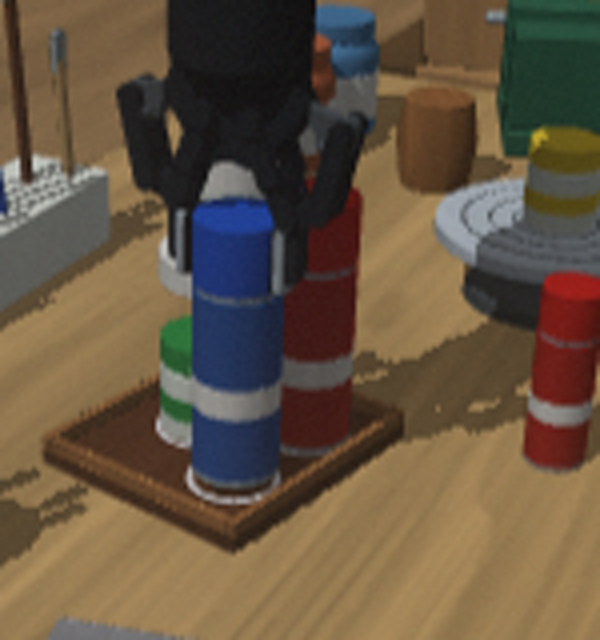

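The can is over its ring. I'll lower it the rest of the way (contact expected at a TCP height of 0.1278).

```bash

python3 -m pendant '[{"delta_pos":[0,0.03,0.2],"roll":0,"jaw":45},{"delta_pos":[0,0.03,0.4],"roll":0,"jaw":45},{"delta_pos":[0,0.03,0.6],"roll":0,"jaw":45},{"delta_pos":[0,0.03,0.7],"roll":0,"jaw":45},{"delta_pos":[0,0.03,0.7],"roll":0,"jaw":45}]'
python3 s.py
python3 -m pendant '[{"delta_pos":[0,0,0.1],"roll":0,"jaw":45},{"delta_pos":[0,0,0.2],"roll":0,"jaw":45},{"delta_pos":[0,0,0.3],"roll":0,"jaw":45},{"delta_pos":[0,0,0.35],"roll":0,"jaw":45},{"delta_pos":[0,0,0.35],"roll":0,"jaw":45}]'
python3 s.py
```

```text
clock: 42.5
eef_pos: [0.5789, 0.0698, 0.1295]
tool_rot: [-0.0, 1.0, 0.0, -0.0]
ft_force: [0.3, -0.0, -3.1]
width: 0.598
t42.50 p [0.5789 0.0698 0.1295] yaw 0.00 z [-0.001  0.    -1.   ] F [ 0.3 -0.  -3.1] w0.598
clock: 43.0
eef_pos: [0.5792, 0.0698, 0.1278]
tool_rot: [0.0, 1.0, 0.0, 0.001]
ft_force: [-2.7, 0.5, 8.8]
width: 0.595
t43.00 p [0.5792 0.0698 0.1278] yaw 0.01 z [ 0.001 -0.    -1.   ] F [-2.7  0.5  8.8] w0.595
```

```bash

python3 -m pendant '[{"delta_pos":[0,0,-0.1],"roll":0,"jaw":66},{"delta_pos":[0,0,-0.1],"roll":0,"jaw":73},{"delta_pos":[0,0,-0.1],"roll":0,"jaw":80},{"delta_pos":[0,0,-0.1],"roll":0,"jaw":80},{"delta_pos":[0,0,-0.1],"roll":0,"jaw":80}]'
python3 -m pendant '[{"delta_pos":[0,0,-1],"roll":0,"jaw":80},{"delta_pos":[0,0,-3],"roll":0,"jaw":80},{"delta_pos":[0,0,-6],"roll":0,"jaw":80},{"delta_pos":[0,0,-9],"roll":0,"jaw":80},{"delta_pos":[0,0,-11],"roll":0,"jaw":80}]'
python3 -m pendant '[{"delta_pos":[-0.5,-4.8,0],"roll":0,"jaw":80},{"delta_pos":[-1,-9.6,0],"roll":0,"jaw":80},{"delta_pos":[-1.5,-14.4,0],"roll":0,"jaw":80},{"delta_pos":[-2,-19.2,0],"roll":0,"jaw":80},{"delta_pos":[-2.5,-24,0],"roll":0,"jaw":80}]'
python3 -m pendant '[{"delta_pos":[-1,-2,0],"roll":0,"jaw":80},{"delta_pos":[-2,-4,0],"roll":0,"jaw":80},{"delta_pos":[-3,-5,0],"roll":0,"jaw":80},{"delta_pos":[-4,-5,0],"roll":0,"jaw":80},{"delta_pos":[-4,-5,0],"roll":0,"jaw":80}]'
python3 s.py
python3 - <<'E'
from h import *
shot("side","side11");shot("top","top11")
cal=load("top11")
for n,p in dict(blue=(.5794,.0686,.17),red=(.5652,.0002,.17),grn=(.6253,.0234,.075),yel=(.498,-.2906,.125)).items(): print(n,((w2pix(p,cal)-[180,135]+.5)*6-.5).round(0), w2pix(p,cal).round(1))
crop("top11",180,135,290,235,6,"top11c")
E
```

```text
clock: 43.5
eef_pos: [0.5791, 0.0698, 0.1271]
tool_rot: [-0.0, 1.0, 0.0, -0.0]
ft_force: [0.1, -0.1, -0.4]
width: 0.8
clock: 44.0
eef_pos: [0.5799, 0.0699, 0.2404]
tool_rot: [0.0, 1.0, 0.0, 0.002]
ft_force: [0.3, -0.7, 0.5]
width: 0.802
clock: 44.5
eef_pos: [0.5538, 0.3117, 0.2383]
tool_rot: [-0.0, 1.0, -0.0, 0.001]
ft_force: [0.9, -0.1, 1.2]
width: 0.802
clock: 45.0
eef_pos: [0.5128, 0.3593, 0.2377]
tool_rot: [0.0, 1.0, 0.0, -0.0]
ft_force: [0.2, -0.4, -0.7]
width: 0.801
t45.00 p [0.5128 0.3593 0.2377] yaw 0.04 z [-0.    -0.001 -1.   ] F [ 0.2 -0.4 -0.7] w0.801
blue [162. 308.] [206.5 185.9]
red [397. 353.] [245.8 193.4]
grn [330. 211.] [234.5 169.7]
yel [1364.  577.] [406.9 230.8]
```

View pics/top11c.png

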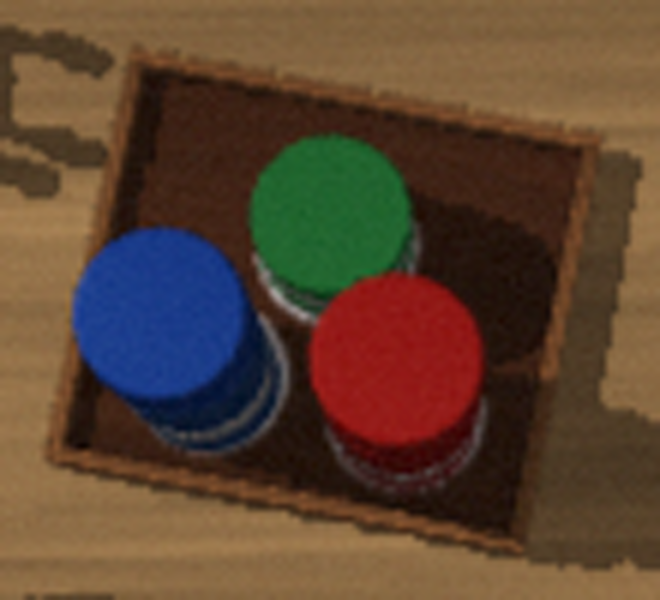

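View pics/side11.png

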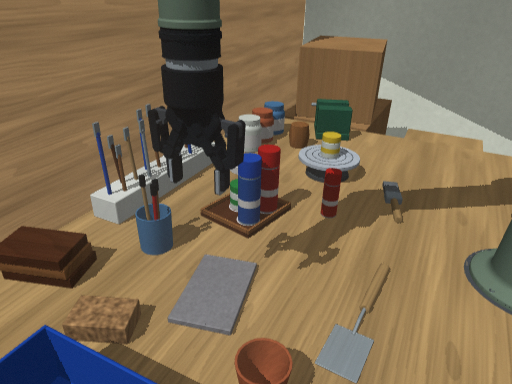

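View pics/top11.png

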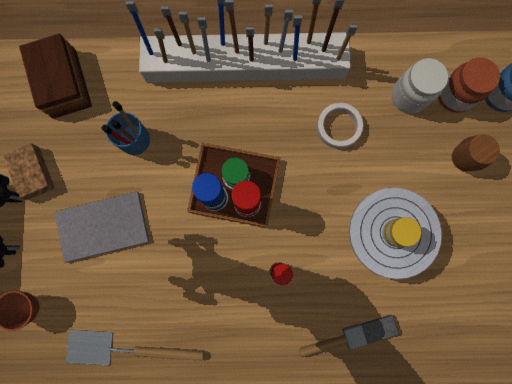

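```bash
python3 -c "
from cell import robot
print(robot.close_job())"
```

```text
the job is handed in; nothing more can be done
None
```

The job is finished and handed in at about 45 s, well under the 138 s limit, with the gripper open and clear of everything.

I followed the order asked:
1. Both cans went onto the grey board, blue first and then red.
2. The yellow-lidded jar went to the middle of the turntable.
3. The green-lidded jar went to the rear ring that the yellow one had left.
4. The red can went back on the right front ring and the blue can on the left front ring, where each stood at the start.

**Final positions:** in the last top picture, both cans and both jars appear within about 1 px (1–2 mm) of their targets. The last side picture shows them upright. The yellow jar's lid was measured earlier, right after it was placed; in the last picture I judged it by eye.

**Bystanders:** the brush mug, the tape roll and the small look-alike red can are at the same pixels as in the first picture.

**Forces:** every release came after a light touchdown of about 4–10 N at the wrist. All wrist readings I took stayed far below the limit.

**Disagreements:** the top and wrist cameras differed by 1–2 mm, which is about the calibration error. No check failed.

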